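# Park the solder bench's things on their silhouettes

## Task

Tidy the solder bench at the end of the shift: stand the solder reel, the brush, the little green vice and the circuit board each upright and squarely on the dark mat that shows its own white silhouette, covering that silhouette (the vice with its crank over the crank's outline). Set them down rather than dropping them, and leave the flux bottle and the tip-cleaner tin where they stand.

Things in the scene. Friction and masses are not known exactly. Their poses are not given: they have to be found in the camera images.
- reel: Full reel of solder standing on end: cylinder 56 mm in diameter, 52 mm tall, silver winding between two blue flanges, about 0.35 kg. Origin: centre of the underside; z up along its axis. May be gripped across its diameter anywhere on its height.
- brush: Hand brush standing on its yellow bristles, 110 mm long (y), 40 mm wide (x); black back a little smaller, top at z 36 mm. Above it a black grip bar along y, 92 mm long, 18 mm wide (x), z 52 to 66 mm, on a post at each end (y = +-39 mm); grip it across x. 0.15 kg. Origin: centre of the underside; both ends alike.
- vice: Small green vice, loose, 0.6 kg. Origin: underside, middle of the base edge on the crank side. Base 60 mm wide (x), y = 0 to 70 mm, 14 mm thick; above it a body 30 mm wide. Two jaws 50 mm wide (x) with steel faces span y = 14 to 56, z = 38 to 62 mm; grip both across x at y = 35 mm. A crank screw with a black knob (18 mm thick) sticks out to y = -50 mm at z = 27 mm.
- board: Circuit board module: green board 50 mm (x) by 75 mm (y), 4 mm thick, with brass contacts along one short edge, carrying at its centre a black transformer block 30 mm (x) by 40 mm (y) with a yellow top, from z 4 to 38 mm; grip the block across x. About 0.12 kg. Origin: centre of the underside.
- reel_mat: Fixed flat dark mat, 3 mm thick, 80 mm square, with a white disc 56 mm across: the silhouette of the reel. Origin: underside, below the centre of the disc.
- brush_mat: Fixed flat dark mat, 3 mm thick, 54 mm (x) by 122 mm (y), with a long white bar 40 mm (x) by 110 mm (y): the silhouette of the brush. Origin: underside, below the centre of the bar.
- vice_mat: Fixed flat dark mat, 3 mm thick, 74 mm (x) by 134 mm (y), with the white silhouette of the vice: a 60 x 70 mm block with a narrow stem and knob. Axes as for the vice: block towards +y, stem and knob towards -y. Origin: underside, on the centre line, inside the block, 15 mm from its edge at the stem: where the vice's point (0, 15 mm, 0) belongs.
- board_mat: Fixed flat dark mat, 3 mm thick, 66 mm (x) by 90 mm (y), with a short white rectangle 50 mm (x) by 75 mm (y): the silhouette of the circuit board. Origin: underside, below the centre of the rectangle.
- flux: Bystander: white flux bottle with red cap, 32 mm in diameter, 56 mm tall, loose. Origin: centre of the underside.
- cleaner: Bystander: dark steel tip-cleaner tin with brass curls on top, 36 mm in diameter, about 39 mm tall, loose. Origin: centre of the underside.
Things that resemble listed ones, but are neither listed nor needed, are in the scene too. Leave any blue or pink look-alike of the brush_mat alone.

How it is judged:
By the outcome, as a careful person would: the job done as asked, in the order asked, and still so for the second after the job is handed in, with the robot touching nothing.
It also fails if it takes over 104 s, if anything falls off the work surface, if the arm or the gripper's body presses on something with over 40 N, if the wrist force passes 120 N, or if a joint passes its speed limit or range.

## Robot

A 6-joint arm with a two-finger parallel gripper is mounted at the origin on the work surface. World frame = base frame: x ahead of the robot, y to its left, z up, the work surface at z = 0. Lengths are in mm, angles in degrees, forces in N, time in s.
With the tool pointing down it reaches from about 300 to 850 mm from the base axis. Payload 4.2 kg.
Tool frame: the origin (TCP) lies midway between the tips of the shut fingers; the grasp point (between the pads) lies 19 mm behind it (env.grasp_offset is the distance from the TCP to the grasp point, in mm); z points along the fingers, y is the direction in which the jaws open and shut (so a half turn about z gives the same grasp; the last joint's range is limited). The gripper opens to 91 mm and grips with 3 to 60 N. Pads are 32 mm wide; open, the fingers measure 118 mm over their backs; the gripper's body (76 mm by 178 mm) begins 60 mm behind the grasp point.
Start: joints at [68.698, 18.312, 89.639, -0, 72.044, -1.146], TCP at [198.141, 539.799, 213.976] pointing down, gripper open.
Joint ranges: [-177.97, 177.97], [-48.28, 115.42], [12.27, 149.76], [-77.06, 257.06], [2.81, 150.46], [-146.56, 146.56]. Speed limits (degrees/s): [147.25, 147.25, 180, 180, 180, 180].

## Interface

Orientations are given as [roll, pitch, yaw] about the fixed x, y, z axes, in that order (R = Rz(yaw) Ry(pitch) Rx(roll)).
In Python, from workcell import state, grab_frame, camera_info, workorder, env gives the robot as it stands.
- The arm moves only by the shell command python3 -m creep 'ROWS' [FORCE]. ROWS is JSON, a list of rows, each an object of numbers: "dx", "dy", "dz": the shift along the tool's x, y, z in m; "yaw": the turn about the tool's z in degrees; "hand": the finger opening in m, from 0 to 0.0912. A call has 1 to 10 rows; each row is the pose to reach, as a shift and turn from the pose commanded when the call began, along the tool's axes at that moment; what a row does not reach only later rows make up. A row lasts 1/10 s, in which the tool goes at most 50 mm and 8.59 degrees, less where a joint would pass 70% of its speed; a pose out of reach is approached as far as the arm can. A call with a gripper value outside its range is refused whole. The fingers move at their own pace and stop on an object; FORCE is the grip in N (left out, the last holds). Time passes only in rows, so rows that repeat a pose let the fingers close. It gives the time, the measured TCP pose, the force and the opening at its end, in the units of the state.
- state(): the state, without advancing time (a new reading comes with each control period).
- grab_frame(name): name is "side" or "top"; returns the picture (480x640x3 uint8, red, green, blue); there is no depth.
- camera_info(name): a dict with "K" (3x3 intrinsics, pixels), "eye" and "orientation" of the camera in the world. Camera axes: x right, y up, looking along -z (the intrinsics and any distortion apply to the point x, -y, -z); pixel columns grow to the right and rows downward; lengths in mm; the calibration is good to about 2 mm. A picture is of the moment at which its call begins. camera_info takes no time and is no camera call.
- workorder.job_done(): hands the job in, once; it reports no verdict.
The state is a dict: "time_s": time; "qpos": joint angles; "qvel": joint speeds; "effort": joint torques, N m; "ee_pos": TCP position; "ee_rot": TCP orientation; "force": force on the tool from outside, world axes, zero at the start; "torque": the same for the moment, N m; "gripper_width": finger opening in mm.
Only numpy, scipy, OpenCV 4.12 (cv2) and the standard library are available. Lean on these libraries where they do the work, as an engineer would, in place of code of your own. Each camera call takes 0.05 s, during which the arm holds its last target. There are 200 camera calls.

## Working session

There is one attempt and no reset: what is moved stays moved. The work goes in short steps, Python scripts to look and compute and a shell command to move; the robot and the scene stay as the last step left them, time stands still between calls to the robot, and variables do not carry over. Pictures are saved under pics/ and viewed, on a budget of 14 in all, crops included, one or two more only if the job needs it, and the job is handed in when it is done.

```bash
ls; mkdir -p pics
python3 - <<'E'
from workcell import state, grab_frame, camera_info, workorder, env
import cv2
for n in ("side","top"):
    print(n,camera_info(n)); cv2.imwrite(f"pics/{n}0.png",grab_frame(n)[:,:,::-1])
s=state();print({k:s[k] for k in("time_s","ee_pos","ee_rot","gripper_width")})
E
```

```text
pics
side {'K': array([[608.59825165,   0.        , 319.2936665 ],
       [  0.        , 608.59825165, 237.00296208],
       [  0.        ,   0.        ,   1.        ]]), 'eye': array([-124.58842119, -476.58322233,  983.57084862]), 'orientation': array([ 40.92302064,   0.800241  , -48.32865631])}
top {'K': array([[498.17799948,   0.        , 326.35676052],
       [  0.        , 498.17799948, 233.56850805],
       [  0.        ,   0.        ,   1.        ]]), 'eye': array([ 244.81871353,   61.09048334, 1022.81940603]), 'orientation': array([ 11.56860914,  -0.12373908, -90.87714392])}
{'time_s': 0.1, 'ee_pos': array([197.98048235, 539.37686776, 213.20658452]), 'ee_rot': array([-1.79911159e+02, -2.03987845e-03,  1.59843776e+02]), 'gripper_width': 91.3399552668667}
```

View pics/top0.png

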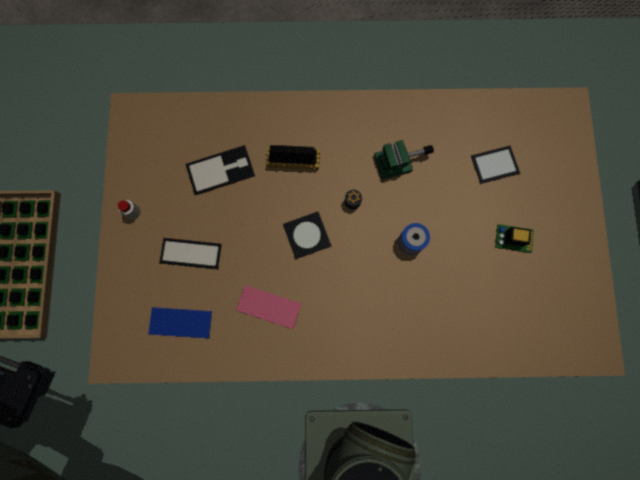

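View pics/side0.png

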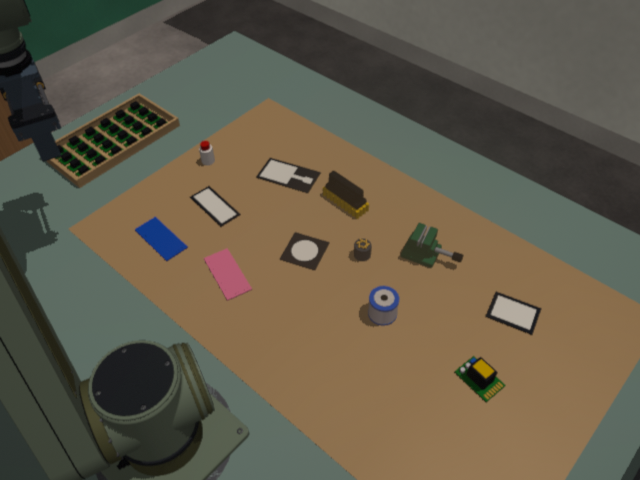

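The overview shows the following (top-view pixels):
- **Mats:** vice mat (220,170), brush mat (190,253), reel mat (307,235) and board mat (496,164).
- **Things to move:** brush (293,157), vice (400,158), reel (414,238) and board (515,237).
- **Left alone:** flux (127,208), tin (353,199), and the blue and pink decoys.

Next I'll take enlarged crops, and use code for the white silhouettes.

```bash
cat > h.py <<'E'
import numpy as np, cv2
from scipy.spatial.transform import Rotation as R
from scipy.optimize import least_squares
from workcell import state, grab_frame, camera_info, env
def ray(n,p):
    c=camera_info(n);d=np.linalg.inv(c["K"])@[p[0],p[1],1]; d=d*[1,-1,-1]
    return c["eye"],R.from_euler("xyz",c["orientation"],degrees=True).as_matrix()@d
def at(n,p,z):
    e,d=ray(n,p); return e+d*(z-e[2])/d[2]
def tri(pt,ps):
    (a,u),(b,v)=ray("top",pt),ray("side",ps)
    s=np.linalg.lstsq(np.c_[u,-v],b-a,rcond=None)[0]; P,Q=a+s[0]*u,b+s[1]*v
    return (P+Q)/2,np.linalg.norm(P-Q)
E
python3 - <<'E'
from h import *
T=cv2.imread("pics/top0.png");S=cv2.imread("pics/side0.png")
def crop(im,x,y,w,h,k,n): cv2.imwrite(f"pics/{n}.png",cv2.resize(im[y:y+h,x:x+w],None,fx=k,fy=k,interpolation=cv2.INTER_CUBIC))
crop(T,360,130,200,130,4,"tc1")
crop(S,360,210,160,120,5,"sc0")
a=lambda im,x,y,w,h,k:cv2.resize(im[y:y+h,x:x+w],(w*k,h*k),interpolation=cv2.INTER_CUBIC)
# brush top|side, board side
cv2.imwrite("pics/bb.png",np.vstack([np.hstack([a(T,255,135,80,50,5),a(S,310,160,80,50,5)])[:, :800],np.hstack([a(S,440,345,80,60,5),a(T,475,205,80,60,5)])]))
sil=dict(vice=((220,170),(290,175)),brush=((190,253),(215,206)),reel=((307,235),(305,251)),board=((496,164),(515,313)))
for k,ps in sil.items():
    cs=[]
    for n,im,p in zip(("top","side"),(T,S),ps):
        m=(im.min(2)>120).astype(np.uint8)
        _,l,_,c=cv2.connectedComponentsWithStats(m)
        i=l[p[1]-3:p[1]+4,p[0]-3:p[0]+4].max(); ys,xs=np.where(l==i); 
        cs.append((c[i]))
        P=np.array([at(n,q,3)[:2] for q in zip(xs,ys)],np.float32)
        r=cv2.minAreaRect(P); cc=np.array([at(n,q,3)[:2] for q in [c[i]]])
        print(k,n,len(xs),"pix",c[i].round(1),"cent",cc.round(1),"rect",np.round(r[0],1),np.round(r[1],1),round(r[2],1))
    print("  tri",tri(*cs))
E
```

```text
vice top 813 pix [211.1 172.1] cent [[591.5 300.5]] rect [597.4 282.6] [ 54.5 114.3] 17.8
vice side 568 pix [281.4 172.3] cent [[593.3 300.1]] rect [598.7 284.1] [ 58.6 118.8] 17.9
  tri (array([592.00422336, 299.93834487,   3.71829412]), np.float64(1.6339434330514426))
brush top 836 pix [190.3 253. ] cent [[416.7 338.2]] rect [416.6 338.7] [104.6  35.1] 83.4
brush side 606 pix [214.6 205.3] cent [[417.7 338.5]] rect [418.1 339.9] [108.7  39.1] 83.6
  tri (array([416.76513964, 337.66465078,   4.19715439]), np.float64(0.6771106611055248))Traceback (most recent call last):
  File "<stdin>", line 17, in <module>
  File "h.py", line 9, in at
    e,d=ray(n,p); return e+d*(z-e[2])/d[2]
        ~~~^^^^^
  File "h.py", line 6, in ray
    c=camera_info(n);d=np.linalg.inv(c["K"])@[p[0],p[1],1]; d=d*[1,-1,-1]
ValueError: time passes only in moves, steps and waits
```

View pics/tc1.png

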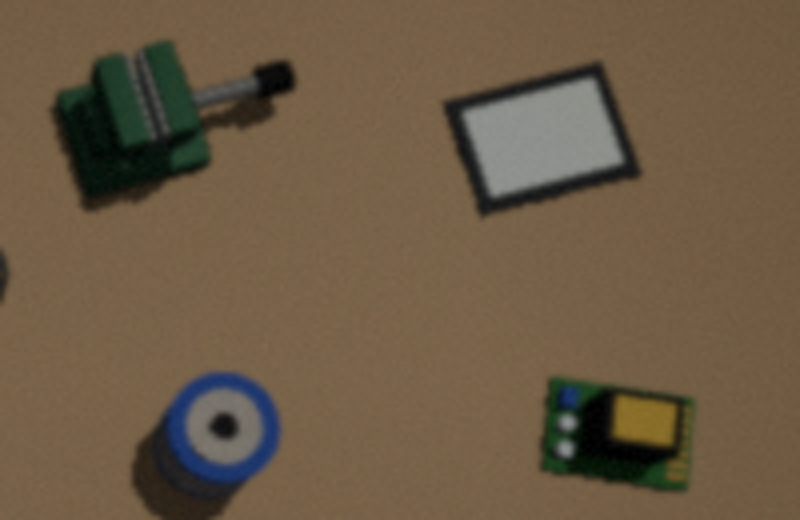

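View pics/sc0.png

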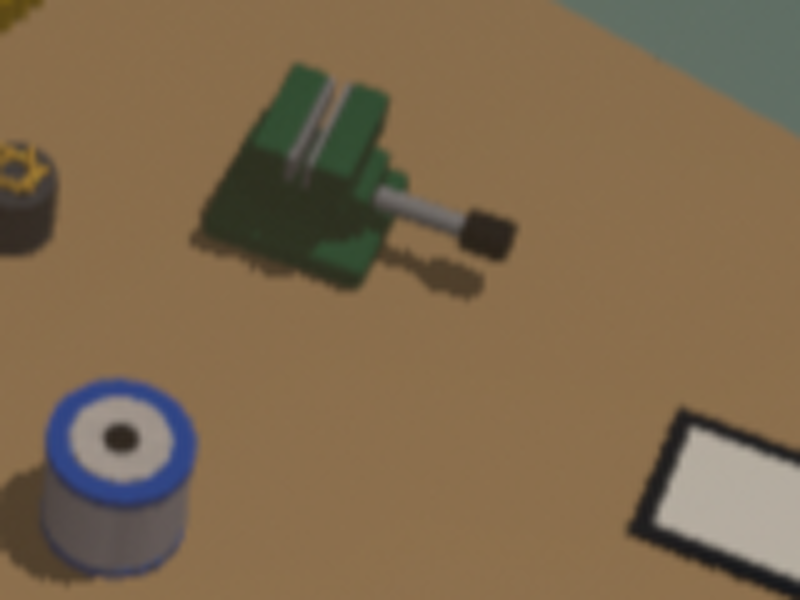

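View pics/bb.png

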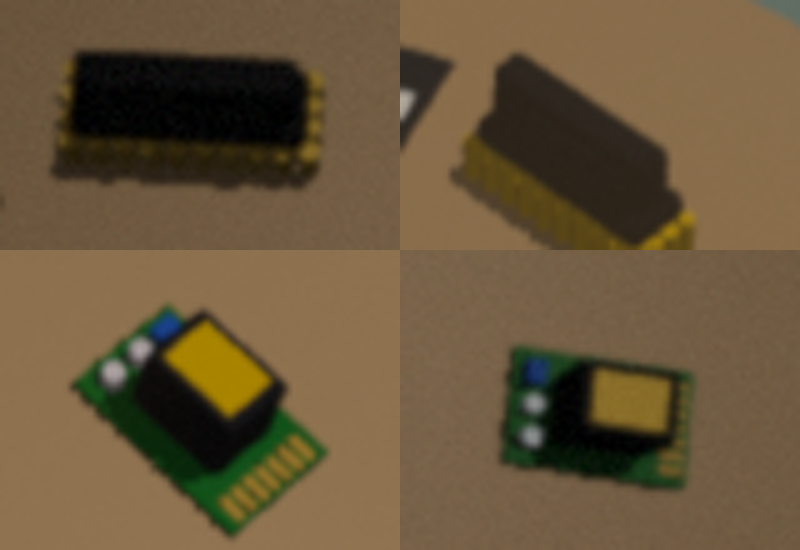

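The crops read as follows:
- **Vice (tc1):** jaw tops centred near (149,94), knob at (274,78).
- **Reel (tc1):** top at (223,427).
- **Board block:** the yellow top is clear in both views.
- **Brush:** black on black, so it needs a brightened crop.

The camera calibration has a call limit, so I'll cache it.

```bash
sed -i 's/^def ray/import functools\ncamera_info=functools.lru_cache(camera_info)\ndef ray/' h.py
python3 - <<'E'
from h import *
T=cv2.imread("pics/top0.png");S=cv2.imread("pics/side0.png")
g=lambda im:np.uint8(255*np.clip(im/255*1.6,0,1)**.4)
a=lambda im,x,y,w,h,k:cv2.resize(g(im[y:y+h,x:x+w]),(w*k,h*k),interpolation=cv2.INTER_CUBIC)
cv2.imwrite("pics/br.png",np.hstack([a(T,262,138,64,64,6),a(S,314,162,64,64,6)]))
sil=dict(vice=((211,172),(281,172)),brush=((190,253),(215,206)),reel=((307,235),(305,251)),board=((496,164),(515,313)))
for k,ps in sil.items():
    cs=[]
    for n,im,p in zip(("top","side"),(T,S),ps):
        _,l,_,c=cv2.connectedComponentsWithStats((im.min(2)>120).astype(np.uint8))
        i=l[p[1],p[0]]; ys,xs=np.where(l==i); cs.append(c[i])
        P=np.array([at(n,q,3)[:2] for q in zip(xs,ys)],np.float32); r=cv2.minAreaRect(P)
        print(k,n,"rect",np.round(r[0],1),np.round(r[1],1),round(r[2],1))
    print("  cent tri",tri(*cs))
t1=lambda u,v:(360+(u-1.5)/4,130+(v-1.5)/4); s0=lambda u,v:(360+(u-2)/5,210+(v-2)/5)
tb=lambda u,v:(475+(u-402)/5,205+(v-252)/5); sb=lambda u,v:(440+(u-2)/5,345+(v-252)/5)
def pr(n,a,b): p,e=tri(a,b); print(n,p.round(1),e.round(1))
pr("reel top",t1(223,427),s0(121,442)); pr("jaws",t1(149,94),s0(322,120)); pr("knob",t1(274,78),s0(488,236))
for i,(a,b) in enumerate([((592,367),(163,357)),((672,374),(208,320)),((667,432),(273,380)),((588,424),(232,417)),((630,399),(219,368))]):pr("blk?",tb(*a),sb(*b))
pr("board c",tb(598,417),sb(200,420))
for q in((512,347),(692,373),(685,488),(503,462)):print("bd top",at("top",tb(*q),4).round(1))
for q in((170,306),(326,452),(233,535),(73,387)):print("bd side",at("side",sb(*q),4).round(1))
for q in((95,58),(172,42),(206,130),(125,147)):print("jaw top",at("top",t1(*q),62).round(1))
for q in((297,65),(388,95),(345,178),(258,140)):print("jaw side",at("side",s0(*q),62).round(1))
E
```

```text
vice top rect [597.4 282.6] [ 54.5 114.3] 17.8
vice side rect [598.7 284.1] [ 58.6 118.8] 17.9
  cent tri (array([592.00422336, 299.93834487,   3.71829412]), np.float64(1.6339434330514426))
brush top rect [416.6 338.7] [104.6  35.1] 83.4
brush side rect [418.1 339.9] [108.7  39.1] 83.6
  cent tri (array([416.76513964, 337.66465078,   4.19715439]), np.float64(0.6771106611055248))
reel top rect [452.3  97.2] [51.1 50.6] 44.0
reel side rect [453.3  97.7] [51.7 52.7] 41.0
  cent tri (array([451.66811094,  96.94668491,   5.67767498]), np.float64(0.6859263526777598))
board top rect [ 601.4 -309.9] [47.7 72.2] 14.5
board side rect [ 603.7 -308.3] [49.2 74.1] 14.2
  cent tri (array([ 600.57352693, -309.12096751,    6.02328572]), np.float64(1.134613565678044))
reel top [ 435.2 -120.8   53.7] 0.8
jaws [605.5 -89.8  65.3] 0.4
knob [ 626.2 -161.3   30.5] 0.2
blk? [ 446.9 -320.2   27.4] 17.9
blk? [ 434.7 -331.8   80.8] 12.7
blk? [ 429.  -348.7   56.6] 18.4
blk? [ 442.4 -338.6   -0. ] 16.0
blk? [ 438.4 -335.    41.6] 0.7
board c [ 438.  -335.5    5.5] 0.6
bd top [ 468.5 -302.5    4. ]
bd top [ 456.2 -376.9    4. ]
bd top [ 407.6 -369.2    4. ]
bd top [ 419.6 -294.6    4. ]
bd side [ 471.3 -302.9    4. ]
bd side [ 457.6 -375.1    4. ]
bd side [ 409.2 -367.2    4. ]
bd side [ 420.6 -294.6    4. ]
jaw top [626.3 -63.4  62. ]
jaw top [ 634.4 -103.2   62. ]
jaw top [ 586.8 -118.2   62. ]
jaw top [578.4 -76.8  62. ]
jaw side [626.1 -63.5  62. ]
jaw side [ 636.8 -100.7   62. ]
jaw side [ 589.3 -113.    62. ]
jaw side [582.9 -75.4  62. ]
```

View pics/br.png

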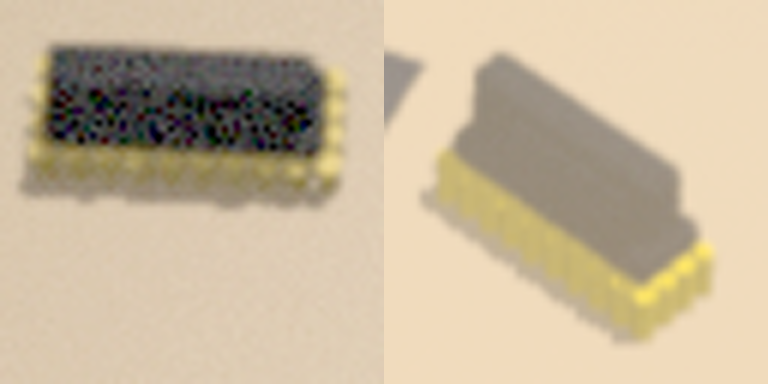

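```bash
cat >> h.py <<'E'
def plan(x,y,z,yaw):
    s=state();p=s["ee_pos"];w=s["ee_rot"][2]
    d=R.from_euler("xyz",s["ee_rot"],degrees=True).inv().apply(np.array([x,y,z])-p)/1000
    t=-((yaw-w+90)%180-90)
    print("t",round(s["time_s"],1),"at",p.round(1),w.round(1),"w",round(s["gripper_width"],1),"F",np.round(s["force"],1),"-> d",d.round(4),"yaw",round(t,1))
E
python3 - <<'E'
from h import *
t=lambda u,v:(262+(u-2.5)/6,138+(v-2.5)/6); s=lambda u,v:(314+(u-384-2.5)/6,162+(v-2.5)/6)
for q in((437,200),(640,340),(712,295),(574.5,247.5)):print("br side z0",at("side",s(*q),0).round(1))
for q in((480,68),(498,55),(680,170)):print("bar side z66",at("side",s(*q),66).round(1))
for q in((50,48),(322,60),(186,54)):print("bar top z66",at("top",t(*q),66).round(1))
for q in((30,183),(343,190)):print("bristle top z0",at("top",t(*q),0).round(1))
print("tin",at("top",(353,199),39),"flux",at("top",(127,207),56))
plan(435.2,-120.8,100,159.8)
E
```

```text
br side z0 [602.6 179.5  -0. ]
br side z0 [597.2  75.6  -0. ]
br side z0 [632.1  69.9  -0. ]
br side z0 [617.5 124.   -0. ]
bar side z66 [615.  168.7  66. ]
bar side z66 [624.6 168.2  66. ]
bar side z66 [621.7  80.1  66. ]
bar top z66 [624.9 168.   66. ]
bar top z66 [619.3  75.9  66. ]
bar top z66 [622.1 121.9  66. ]
bristle top z0 [599.9 182.2   0. ]
bristle top z0 [595.7  69.9   0. ]
tin [5.17493315e+02 2.96749532e-01 3.90000000e+01] flux [502.86277449 454.01962533  56.        ]
t 0.1 at [198.  539.4 213.2] 159.8 w 91.3 F [ 0.8 -0.5  0. ] -> d [-0.4502 -0.5378  0.114 ] yaw 0.0
```

```bash
python3 -m creep '[{"dx":-0.01,"dy":-0.012,"dz":0},{"dx":-0.03,"dy":-0.036},{"dx":-0.06,"dy":-0.07},{"dx":-0.09,"dy":-0.108},{"dx":-0.12,"dy":-0.144},{"dx":-0.15,"dy":-0.18},{"dx":-0.18,"dy":-0.215},{"dx":-0.21,"dy":-0.25},{"dx":-0.24,"dy":-0.287},{"dx":-0.27,"dy":-0.323}]' && python3 -m creep '[{"dx":-0.03,"dy":-0.036},{"dx":-0.06,"dy":-0.072},{"dx":-0.09,"dy":-0.108},{"dx":-0.12,"dy":-0.143},{"dx":-0.15,"dy":-0.179},{"dx":-0.17,"dy":-0.203},{"dx":-0.18,"dy":-0.215},{"dx":-0.18,"dy":-0.215},{"dx":-0.18,"dy":-0.215}]'; python3 -c "
from h import *
plan(435.2,-120.8,100,159.8)"
```

```text
t 0.1 at [198.  539.4 213.2] 159.8 w 91.3 F [ 0.8 -0.5  0. ] -> d [-0.4502 -0.5378  0.114 ] yaw 0.0validation failed for argument at $[0]...
```

```bash
python3 -m creep '[{"dx":-0.01,"dy":-0.012,"dz":0.0,"yaw":0.0,"hand":0.09},{"dx":-0.03,"dy":-0.036,"dz":0.0,"yaw":0.0,"hand":0.09},{"dx":-0.06,"dy":-0.07,"dz":0.0,"yaw":0.0,"hand":0.09},{"dx":-0.09,"dy":-0.108,"dz":0.0,"yaw":0.0,"hand":0.09},{"dx":-0.12,"dy":-0.144,"dz":0.0,"yaw":0.0,"hand":0.09},{"dx":-0.15,"dy":-0.18,"dz":0.0,"yaw":0.0,"hand":0.09},{"dx":-0.18,"dy":-0.215,"dz":0.0,"yaw":0.0,"hand":0.09},{"dx":-0.21,"dy":-0.25,"dz":0.0,"yaw":0.0,"hand":0.09}]'; python3 -c "
from h import *
plan(435.2,-120.8,100,159.8)"; python3 -m creep --help | head -20
```

```text
time_s: 0.9
ee_pos: [308.8, 229.9, 213.8]
ee_rot: [-180.0, 0.0, 159.9]
force: [1.3, 0.1, -0.6]
gripper_width: 90.2
t 0.9 at [308.8 229.9 213.8] 159.9 w 90.2 F [ 1.3  0.1 -0.6] -> d [-0.2394 -0.2858  0.114 ] yaw 0.1invalid input: not JSON, or not a number
```

```bash
python3 -m creep '[{"dx":-0.03,"dy":-0.036,"dz":0.0,"yaw":0,"hand":0.09},{"dx":-0.06,"dy":-0.072,"dz":0.01,"yaw":0,"hand":0.09},{"dx":-0.09,"dy":-0.108,"dz":0.02,"yaw":0,"hand":0.09},{"dx":-0.12,"dy":-0.143,"dz":0.03,"yaw":0,"hand":0.09},{"dx":-0.15,"dy":-0.179,"dz":0.04,"yaw":0,"hand":0.09},{"dx":-0.18,"dy":-0.215,"dz":0.06,"yaw":0,"hand":0.09},{"dx":-0.21,"dy":-0.25,"dz":0.08,"yaw":0,"hand":0.09},{"dx":-0.23,"dy":-0.276,"dz":0.1,"yaw":0,"hand":0.09},{"dx":-0.2394,"dy":-0.2858,"dz":0.114,"yaw":0,"hand":0.09},{"dx":-0.2394,"dy":-0.2858,"dz":0.114,"yaw":0,"hand":0.09}]'
python3 - <<'E'
from h import *
plan(435.2,-120.8,15,159.8)
T=grab_frame("top")[130:330,330:530,::-1];S=grab_frame("side")[230:430,300:500,::-1]
cv2.imwrite("pics/g1.png",np.hstack([cv2.resize(i,(400,400)) for i in(T,S)]))
E
```

```text
time_s: 1.9
ee_pos: [433.6, -119.5, 98.2]
ee_rot: [-180.0, -0.2, 159.7]
force: [-0.3, 0.2, 0.5]
gripper_width: 90.1
t 1.9 at [ 433.6 -119.5   98.2] 159.7 w 90.1 F [-0.3  0.2  0.5] -> d [-0.0023 -0.0006  0.0832] yaw -0.1
```

View pics/g1.png

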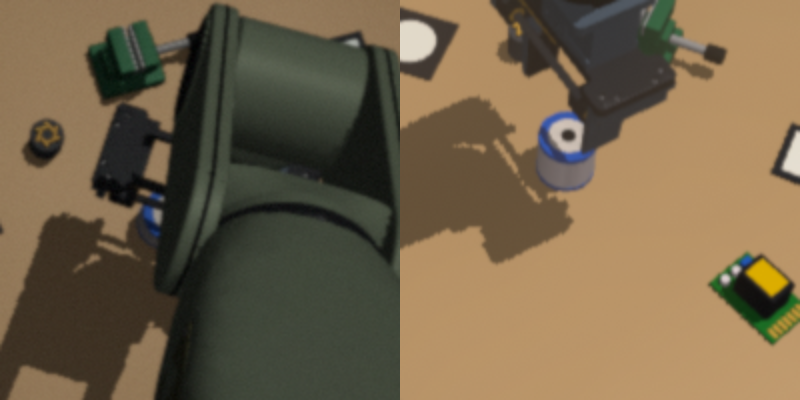

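The gripper straddles the reel (reel near side-crop pixel (567,150)), with the near finger just in front of it. I'll go down and close.

```bash
python3 -m creep '[{"dx":-0.0015,"dy":-0.0006,"dz":0.02,"yaw":0,"hand":0.09},{"dx":-0.0015,"dy":-0.0006,"dz":0.04,"yaw":0,"hand":0.09},{"dx":-0.0015,"dy":-0.0006,"dz":0.06,"yaw":0,"hand":0.09},{"dx":-0.0015,"dy":-0.0006,"dz":0.075,"yaw":0,"hand":0.09},{"dx":-0.0015,"dy":-0.0006,"dz":0.083,"yaw":0,"hand":0.09},{"dx":-0.0015,"dy":-0.0006,"dz":0.083,"yaw":0,"hand":0.09}]' && python3 -m creep '[{"dx":0,"dy":0,"dz":0,"yaw":0,"hand":0.06},{"dx":0,"dy":0,"dz":0,"yaw":0,"hand":0.05},{"dx":0,"dy":0,"dz":0,"yaw":0,"hand":0.05},{"dx":0,"dy":0,"dz":0,"yaw":0,"hand":0.05},{"dx":0,"dy":0,"dz":0,"yaw":0,"hand":0.05},{"dx":0,"dy":0,"dz":0,"yaw":0,"hand":0.05}]' 30; python3 -c "
from h import *
plan(452.6,97.4,80,159.8)"
```

```text
time_s: 2.6
ee_pos: [436.1, -118.2, 17.0]
ee_rot: [180.0, -0.0, 159.9]
force: [0.3, -0.4, -0.5]
gripper_width: 90.0
time_s: 3.2
ee_pos: [436.7, -119.5, 17.3]
ee_rot: [-180.0, 0.0, 159.9]
force: [-1.5, -2.2, 3.9]
gripper_width: 55.5
t 3.2 at [ 436.7 -119.5   17.3] 159.9 w 55.5 F [-1.5 -2.2  3.9] -> d [ 0.0597  0.2091 -0.0628] yaw 0.1
```

```bash
python3 -m creep '[{"dx":0,"dy":0,"dz":-0.015,"yaw":0,"hand":0.05},{"dx":0,"dy":0,"dz":-0.035,"yaw":0,"hand":0.05},{"dx":0.006,"dy":0.02,"dz":-0.053,"yaw":0,"hand":0.05},{"dx":0.015,"dy":0.05,"dz":-0.06,"yaw":0,"hand":0.05},{"dx":0.026,"dy":0.09,"dz":-0.06,"yaw":0,"hand":0.05},{"dx":0.037,"dy":0.13,"dz":-0.06,"yaw":0,"hand":0.05},{"dx":0.048,"dy":0.17,"dz":-0.06,"yaw":0,"hand":0.05},{"dx":0.057,"dy":0.2,"dz":-0.053,"yaw":0,"hand":0.05},{"dx":0.0597,"dy":0.209,"dz":-0.04,"yaw":0,"hand":0.05},{"dx":0.0597,"dy":0.209,"dz":-0.03,"yaw":0,"hand":0.05}]' 30
python3 - <<'E'
from h import *
plan(452.6,97.4,20,159.8)
T=grab_frame("top")[150:300,230:380,::-1];S=grab_frame("side")[170:320,230:380,::-1]
cv2.imwrite("pics/g2.png",np.hstack([cv2.resize(i,(400,400)) for i in(T,S)]))
E
```

```text
time_s: 4.2
ee_pos: [451.7, 99.0, 45.7]
ee_rot: [-180.0, -0.1, 160.0]
force: [-0.8, -0.8, -4.4]
gripper_width: 55.4
t 4.2 at [451.7  99.   45.7] 160.0 w 55.4 F [-0.8 -0.8 -4.4] -> d [-0.0015 -0.0012  0.0257] yaw 0.2
```

View pics/g2.png

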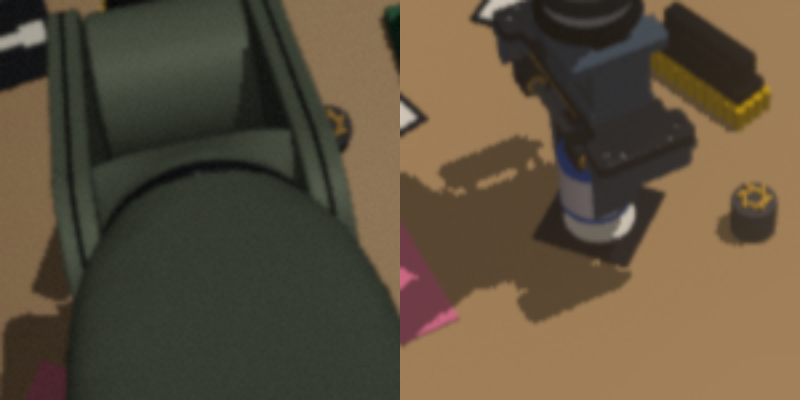

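The reel is held upright above its mat (side-crop reel base near (598,228)). I'll lower it gently.

```bash
python3 -m creep '[{"dx":-0.001,"dy":-0.001,"dz":0.008,"yaw":0,"hand":0.05},{"dx":-0.0017,"dy":-0.0012,"dz":0.015,"yaw":0,"hand":0.05},{"dx":-0.0017,"dy":-0.0012,"dz":0.02,"yaw":0,"hand":0.05},{"dx":-0.0017,"dy":-0.0012,"dz":0.023,"yaw":0,"hand":0.05},{"dx":-0.0017,"dy":-0.0012,"dz":0.0245,"yaw":0,"hand":0.05},{"dx":-0.0017,"dy":-0.0012,"dz":0.0245,"yaw":0,"hand":0.05}]'; python3 -c "
from h import *
plan(452.6,97.4,20,159.8)"; python3 -m creep '[{"dx":0,"dy":0,"dz":0.0003,"yaw":0,"hand":0.05},{"dx":0,"dy":0,"dz":0.0006,"yaw":0,"hand":0.05},{"dx":0,"dy":0,"dz":0.0010,"yaw":0,"hand":0.05},{"dx":0,"dy":0,"dz":0.0010,"yaw":0,"hand":0.05}]'; python3 -c "
from h import *
plan(452.6,97.4,20,159.8)"
```

```text
time_s: 4.9
ee_pos: [453.7, 95.9, 22.4]
ee_rot: [180.0, -0.0, 159.8]
force: [0.2, -0.3, -3.9]
gripper_width: 55.5
t 4.9 at [453.7  95.9  22.4] 159.8 w 55.5 F [ 0.2 -0.3 -3.9] -> d [0.0016 0.0011 0.0024] yaw 0.0
time_s: 5.3
ee_pos: [453.8, 96.0, 21.5]
ee_rot: [180.0, 0.0, 159.8]
force: [-0.6, -0.0, -4.4]
gripper_width: 55.4
t 5.3 at [453.8  96.   21.5] 159.8 w 55.4 F [-0.6 -0.  -4.4] -> d [0.0016 0.0009 0.0015] yaw 0.0
```

```bash
python3 -m creep '[{"dx":0.0008,"dy":0.0009,"dz":0.0004,"yaw":0,"hand":0.05},{"dx":0.0008,"dy":0.0009,"dz":0.0008,"yaw":0,"hand":0.05},{"dx":0.0008,"dy":0.0009,"dz":0.0012,"yaw":0,"hand":0.05},{"dx":0.0008,"dy":0.0009,"dz":0.0012,"yaw":0,"hand":0.05}]';python3 -m creep '[{"dx":0,"dy":0,"dz":0.0004,"yaw":0,"hand":0.05},{"dx":0,"dy":0,"dz":0.0008,"yaw":0,"hand":0.05},{"dx":0,"dy":0,"dz":0.0008,"yaw":0,"hand":0.05}]'
```

```text
time_s: 5.7
ee_pos: [453.3, 97.2, 20.3]
ee_rot: [180.0, -0.0, 159.8]
force: [-0.7, 0.6, -1.5]
gripper_width: 55.7
time_s: 6.0
ee_pos: [453.3, 97.2, 20.3]
ee_rot: [180.0, 0.0, 159.8]
force: [-3.3, -0.4, 7.0]
gripper_width: 55.4
```

Contact was at z 20.3, as expected for the mat height. Next I'll release, rise and plan the brush grasp.

```bash
python3 -m creep '[{"dx":0,"dy":0,"dz":-0.0005,"yaw":0,"hand":0.06},{"dx":0,"dy":0,"dz":-0.0005,"yaw":0,"hand":0.07},{"dx":0,"dy":0,"dz":-0.0005,"yaw":0,"hand":0.08},{"dx":0,"dy":0,"dz":-0.0005,"yaw":0,"hand":0.08},{"dx":0,"dy":0,"dz":-0.02,"yaw":0,"hand":0.08},{"dx":0,"dy":0,"dz":-0.05,"yaw":0,"hand":0.08},{"dx":0,"dy":0,"dz":-0.08,"yaw":0,"hand":0.08},{"dx":0,"dy":0,"dz":-0.1,"yaw":0,"hand":0.08},{"dx":0,"dy":0,"dz":-0.1,"yaw":0,"hand":0.08}]';python3 -c "
from h import *
plan(615.5,123,110,87)"
```

```text
time_s: 6.9
ee_pos: [455.4, 97.4, 121.9]
ee_rot: [179.8, 0.3, 159.8]
force: [-0.6, -0.6, -0.1]
gripper_width: 79.8
t 6.9 at [455.4  97.4 121.9] 159.8 w 79.8 F [-0.6 -0.6 -0.1] -> d [-0.1414  0.0791  0.013 ] yaw 72.8
```

```bash
python3 -m creep '[{"dx":-0.016,"dy":0.009,"dz":0,"yaw":8,"hand":0.08},{"dx":-0.032,"dy":0.018,"dz":0,"yaw":16,"hand":0.08},{"dx":-0.048,"dy":0.027,"dz":0,"yaw":24,"hand":0.08},{"dx":-0.064,"dy":0.036,"dz":0,"yaw":32,"hand":0.08},{"dx":-0.08,"dy":0.045,"dz":0,"yaw":40,"hand":0.08},{"dx":-0.096,"dy":0.054,"dz":0,"yaw":48,"hand":0.08},{"dx":-0.112,"dy":0.063,"dz":0,"yaw":56,"hand":0.08},{"dx":-0.128,"dy":0.072,"dz":0.005,"yaw":64,"hand":0.08},{"dx":-0.14,"dy":0.079,"dz":0.012,"yaw":72.8,"hand":0.08},{"dx":-0.14,"dy":0.079,"dz":0.012,"yaw":72.8,"hand":0.08}]'
python3 - <<'E'
from h import *
T=grab_frame("top")[130:330,220:420,::-1];S=grab_frame("side")[150:300,260:410,::-1]
cv2.imwrite("pics/g3.png",np.hstack([cv2.resize(i,(400,400)) for i in(T,S)]))
plan(615.5,123,42,87)
E
```

```text
time_s: 7.9
ee_pos: [612.1, 122.9, 104.6]
ee_rot: [-179.8, 0.0, 87.0]
force: [-0.3, -0.4, -0.9]
gripper_width: 79.9
t 8.0 at [610.8 122.7 105.9] 87.2 w 80.0 F [ 0.6  1.3 -0. ] -> d [0.0005 0.0049 0.0639] yaw 0.2
```

View pics/g3.png

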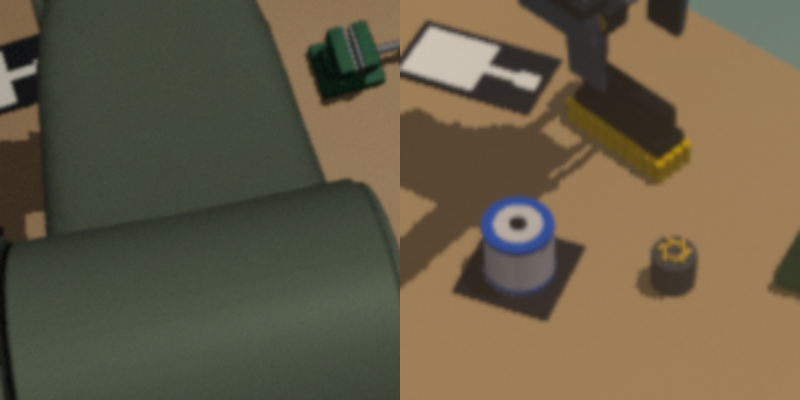

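The reel stands centred on its mat with no white showing (side crop (518,245)), and the fingers are above the brush. I'll go down and grip.

```bash
python3 -m creep '[{"dx":0,"dy":0.003,"dz":0.015,"yaw":0,"hand":0.08},{"dx":0,"dy":0.004,"dz":0.035,"yaw":0,"hand":0.08},{"dx":0,"dy":0.004,"dz":0.052,"yaw":0,"hand":0.08},{"dx":0,"dy":0.004,"dz":0.062,"yaw":0,"hand":0.08},{"dx":0,"dy":0.004,"dz":0.062,"yaw":0,"hand":0.08}]' && python3 -c "
from h import *
plan(615.5,123,42,87)"
```

```text
time_s: 8.5
ee_pos: [614.3, 122.5, 43.6]
ee_rot: [-179.8, 0.0, 87.1]
force: [-0.3, 0.1, -0.5]
gripper_width: 79.9
t 8.5 at [614.3 122.5  43.6] 87.1 w 79.9 F [-0.3  0.1 -0.5] -> d [0.0006 0.0012 0.0016] yaw 0.1
```

```bash
python3 -m creep '[{"dx":0,"dy":0,"dz":0.001,"yaw":0,"hand":0.05},{"dx":0,"dy":0,"dz":0.001,"yaw":0,"hand":0.03},{"dx":0,"dy":0,"dz":0.001,"yaw":0,"hand":0.01},{"dx":0,"dy":0,"dz":0.001,"yaw":0,"hand":0.01},{"dx":0,"dy":0,"dz":0.001,"yaw":0,"hand":0.01},{"dx":0,"dy":0,"dz":0.001,"yaw":0,"hand":0.01},{"dx":0,"dy":0,"dz":0.001,"yaw":0,"hand":0.01},{"dx":0,"dy":0,"dz":0.001,"yaw":0,"hand":0.01}]' 30 && python3 -c "
from h import *
plan(417.3,339.2,120,83.5)"
```

```text
time_s: 9.3
ee_pos: [616.0, 122.8, 44.5]
ee_rot: [180.0, -0.0, 87.0]
force: [0.1, 0.3, 0.3]
gripper_width: 18.9
t 9.3 at [616.  122.8  44.5] 87.0 w 18.9 F [0.1 0.3 0.3] -> d [ 0.2059 -0.2096 -0.0755] yaw 3.5
```

```bash
python3 -m creep '[{"dx":0,"dy":0,"dz":-0.015,"yaw":0,"hand":0.01},{"dx":0,"dy":0,"dz":-0.035,"yaw":0,"hand":0.01},{"dx":0.01,"dy":-0.01,"dz":-0.055,"yaw":0,"hand":0.01},{"dx":0.033,"dy":-0.033,"dz":-0.07,"yaw":1,"hand":0.01},{"dx":0.06,"dy":-0.061,"dz":-0.075,"yaw":2,"hand":0.01},{"dx":0.09,"dy":-0.091,"dz":-0.075,"yaw":3,"hand":0.01},{"dx":0.12,"dy":-0.122,"dz":-0.075,"yaw":3.5,"hand":0.01},{"dx":0.15,"dy":-0.153,"dz":-0.075,"yaw":3.5,"hand":0.01},{"dx":0.18,"dy":-0.183,"dz":-0.075,"yaw":3.5,"hand":0.01},{"dx":0.2059,"dy":-0.2096,"dz":-0.07,"yaw":3.5,"hand":0.01}]' && python3 -m creep '[{"dx":0,"dy":0,"dz":0.015,"yaw":0,"hand":0.01},{"dx":0,"dy":0,"dz":0.035,"yaw":0,"hand":0.01},{"dx":0,"dy":0,"dz":0.05,"yaw":0,"hand":0.01},{"dx":0,"dy":0,"dz":0.05,"yaw":0,"hand":0.01},{"dx":0,"dy":0,"dz":0.05,"yaw":0,"hand":0.01}]'
python3 - <<'E'
from h import *
S=grab_frame("side")[130:270,140:290,::-1]
cv2.imwrite("pics/g4.png",cv2.resize(S,(750,600)) if 0 else cv2.resize(S,(600,560)))
plan(417.3,339.2,47,83.5)
E
```

```text
time_s: 10.3
ee_pos: [415.9, 340.6, 114.7]
ee_rot: [180.0, -0.1, 83.6]
force: [0.7, 1.3, -1.2]
gripper_width: 17.8
time_s: 10.8
ee_pos: [417.2, 339.2, 64.4]
ee_rot: [-180.0, 0.0, 83.5]
force: [0.3, 0.7, -1.7]
gripper_width: 17.6
t 10.8 at [417.7 339.5  65. ] 83.5 w 18.0 F [ 0.2 -0.2 -2.2] -> d [-0.0003 -0.0004  0.018 ] yaw 0.0
```

View pics/g4.png

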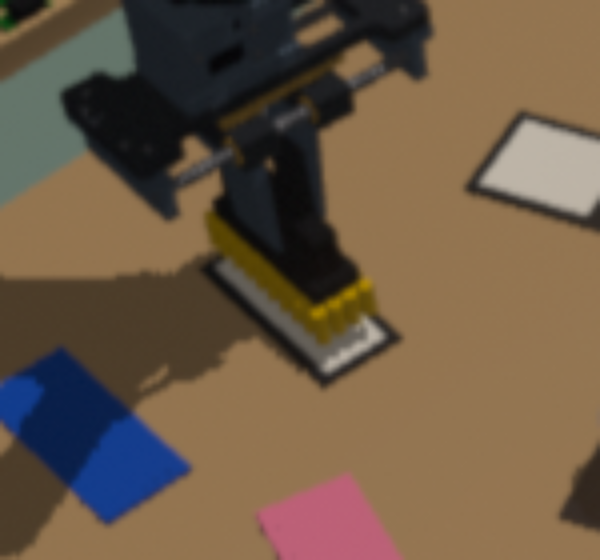

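The brush hangs level over its mat. Its near bottom corner is at crop (322,343) and its right corner at (375,312). I'll compare those with where they should be.

```bash
python3 - <<'E'
from h import *
for q,e in(((322,343),"391,287"),((375,312),"431,282"),((208,238),"403,396")):print(at("side",(140+(q[0]-1.5)/4,130+(q[1]-1.5)/4),21).round(1),e)
E
python3 -m creep '[{"dx":0,"dy":0,"dz":0.006,"yaw":0,"hand":0.01},{"dx":0,"dy":0,"dz":0.011,"yaw":0,"hand":0.01},{"dx":0,"dy":0,"dz":0.014,"yaw":0,"hand":0.01},{"dx":0,"dy":0,"dz":0.0155,"yaw":0,"hand":0.01},{"dx":0,"dy":0,"dz":0.0155,"yaw":0,"hand":0.01}]'
```

```text
[395.3 291.8  21. ] 391,287
[430.  287.1  21. ] 431,282
[407.7 400.9  21. ] 403,396
time_s: 11.35
ee_pos: [417.2, 339.1, 48.7]
ee_rot: [-180.0, 0.0, 83.5]
force: [-0.2, 0.1, -1.7]
gripper_width: 17.9
```

```bash
python3 -m creep '[{"dx":-0.002,"dy":0,"dz":0,"yaw":0,"hand":0.01},{"dx":-0.0035,"dy":0,"dz":0.0005,"yaw":0,"hand":0.01},{"dx":-0.0035,"dy":0,"dz":0.001,"yaw":0,"hand":0.01},{"dx":-0.0035,"dy":0,"dz":0.0015,"yaw":0,"hand":0.01},{"dx":-0.0035,"dy":0,"dz":0.002,"yaw":0,"hand":0.01},{"dx":-0.0035,"dy":0,"dz":0.002,"yaw":0,"hand":0.01}]'; python3 -m creep '[{"dx":0,"dy":0,"dz":0.0004,"yaw":0,"hand":0.01},{"dx":0,"dy":0,"dz":0.0007,"yaw":0,"hand":0.01},{"dx":0,"dy":0,"dz":0.0007,"yaw":0,"hand":0.01}]'
```

```text
time_s: 11.95
ee_pos: [417.0, 335.8, 47.4]
ee_rot: [180.0, -0.0, 83.5]
force: [0.0, -0.5, 2.4]
gripper_width: 17.7
time_s: 12.25
ee_pos: [417.1, 335.7, 47.3]
ee_rot: [180.0, -0.0, 83.5]
force: [-0.5, -2.4, 8.0]
gripper_width: 17.9
```

Contact. I'll release, rise and plan the vice grasp.

```bash
python3 -m creep '[{"dx":0,"dy":0,"dz":-0.0005,"yaw":0,"hand":0.03},{"dx":0,"dy":0,"dz":-0.0005,"yaw":0,"hand":0.045},{"dx":0,"dy":0,"dz":-0.0005,"yaw":0,"hand":0.06},{"dx":0,"dy":0,"dz":-0.0005,"yaw":0,"hand":0.06},{"dx":0,"dy":0,"dz":-0.02,"yaw":0,"hand":0.06},{"dx":0,"dy":0,"dz":-0.05,"yaw":0,"hand":0.06},{"dx":0,"dy":0,"dz":-0.08,"yaw":0,"hand":0.09},{"dx":0,"dy":0,"dz":-0.09,"yaw":0,"hand":0.09},{"dx":0,"dy":0,"dz":-0.09,"yaw":0,"hand":0.09}]';python3 - <<'E'
from h import *
plan(607.5,-89.3,120,105.5)
S=grab_frame("side")
cv2.imwrite("pics/s5.png",S[:,:,::-1])
E
```

```text
time_s: 13.15
ee_pos: [417.6, 336.3, 137.4]
ee_rot: [179.9, -0.1, 83.5]
force: [0.3, -0.6, -0.2]
gripper_width: 81.2
t 13.2 at [417.6 336.3 137.4] 83.5 w 81.2 F [ 0.3 -0.6 -0.2] -> d [-0.4016  0.2365  0.017 ] yaw -22.0
```

```bash
python3 -m creep '[{"dx":-0.02,"dy":0.012,"dz":0,"yaw":-2,"hand":0.09},{"dx":-0.06,"dy":0.036,"dz":0,"yaw":-4,"hand":0.09},{"dx":-0.1,"dy":0.06,"dz":0,"yaw":-7,"hand":0.09},{"dx":-0.14,"dy":0.083,"dz":0,"yaw":-10,"hand":0.09},{"dx":-0.18,"dy":0.106,"dz":0,"yaw":-13,"hand":0.09},{"dx":-0.22,"dy":0.13,"dz":0,"yaw":-16,"hand":0.09},{"dx":-0.26,"dy":0.153,"dz":0,"yaw":-19,"hand":0.09},{"dx":-0.3,"dy":0.177,"dz":0,"yaw":-22,"hand":0.09},{"dx":-0.34,"dy":0.2,"dz":0,"yaw":-22,"hand":0.09},{"dx":-0.38,"dy":0.224,"dz":0,"yaw":-22,"hand":0.09}]'; python3 -c "
from h import *
plan(607.5,-89.3,100,105.5)"
```

```text
time_s: 14.2
ee_pos: [595.9, -68.8, 133.8]
ee_rot: [-179.8, -0.1, 105.5]
force: [0.7, 0.3, 0.3]
gripper_width: 90.4
t 14.2 at [595.9 -68.8 133.8] 105.5 w 90.4 F [0.7 0.3 0.3] -> d [-0.023   0.0058  0.0337] yaw 0.0
```

```bash
python3 -m creep '[{"dx":-0.015,"dy":0.004,"dz":0.01,"yaw":0,"hand":0.09},{"dx":-0.023,"dy":0.0058,"dz":0.025,"yaw":0,"hand":0.09},{"dx":-0.023,"dy":0.0058,"dz":0.03,"yaw":0,"hand":0.09},{"dx":-0.023,"dy":0.0058,"dz":0.03,"yaw":0,"hand":0.09},{"dx":-0.023,"dy":0.0058,"dz":0.03,"yaw":0,"hand":0.09}]'
python3 - <<'E'
from h import *
S=grab_frame("side")
a=cv2.resize(S[180:280,370:480,::-1],None,fx=4,fy=4); b=cv2.resize(cv2.imread("pics/s5.png")[170:245,180:255],(350,400),fx=4,fy=4)
cv2.imwrite("pics/g5.png",np.hstack([a,b]))
plan(607.5,-89.3,32,105.5)
E
```

```text
time_s: 14.7
ee_pos: [607.8, -86.0, 105.9]
ee_rot: [-179.9, -0.1, 105.6]
force: [0.5, -0.2, 0.2]
gripper_width: 90.1
t 14.8 at [608.2 -86.2 106.5] 105.6 w 90.2 F [0.9 0.4 0.6] -> d [-0.0028 -0.0015  0.0745] yaw 0.1
```

View pics/g5.png

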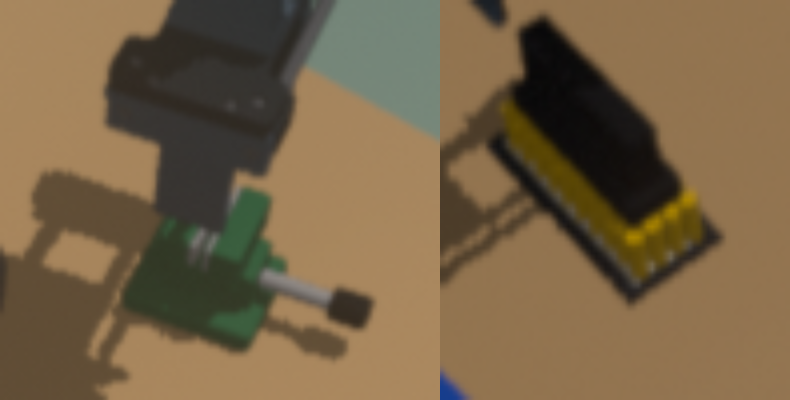

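The brush is square on its mat with only a hairline of white at the bristle gaps (crop (600,250)). The gripper is in line with the vice jaws, so I'll go down.

```bash
python3 -m creep '[{"dx":-0.0025,"dy":-0.001,"dz":0.015,"yaw":0,"hand":0.09},{"dx":-0.0025,"dy":-0.001,"dz":0.035,"yaw":0,"hand":0.09},{"dx":-0.0025,"dy":-0.001,"dz":0.055,"yaw":0,"hand":0.09},{"dx":-0.0025,"dy":-0.001,"dz":0.068,"yaw":0,"hand":0.09},{"dx":-0.0025,"dy":-0.001,"dz":0.074,"yaw":0,"hand":0.09},{"dx":-0.0025,"dy":-0.001,"dz":0.074,"yaw":0,"hand":0.09},{"dx":-0.0025,"dy":-0.001,"dz":0.074,"yaw":0,"hand":0.09}]' && python3 -c "
from h import *
plan(607.5,-89.3,32,105.5)" && python3 -m creep '[{"dx":0,"dy":0,"dz":0,"yaw":0,"hand":0.06},{"dx":0,"dy":0,"dz":0,"yaw":0,"hand":0.04},{"dx":0,"dy":0,"dz":0,"yaw":0,"hand":0.04},{"dx":0,"dy":0,"dz":0,"yaw":0,"hand":0.04},{"dx":0,"dy":0,"dz":0,"yaw":0,"hand":0.04},{"dx":0,"dy":0,"dz":0,"yaw":0,"hand":0.04},{"dx":0,"dy":0,"dz":0,"yaw":0,"hand":0.04}]' 45; python3 -c "
from h import *
plan(590.4,307.1,100,107.8)"
```

```text
time_s: 15.45
ee_pos: [608.8, -90.2, 33.1]
ee_rot: [179.9, 0.0, 105.6]
force: [0.3, 0.5, 0.6]
gripper_width: 90.4
t 15.4 at [608.8 -90.2  33.1] 105.6 w 90.4 F [0.3 0.5 0.6] -> d [ 0.0012 -0.001   0.0011] yaw 0.1
time_s: 16.15
ee_pos: [608.2, -90.3, 32.3]
ee_rot: [180.0, -0.0, 105.5]
force: [0.0, -0.1, 0.5]
gripper_width: 49.8
t 16.1 at [608.2 -90.3  32.3] 105.5 w 49.8 F [ 0.  -0.1  0.5] -> d [ 0.3877  0.0893 -0.0677] yaw -2.3
```

```bash
python3 -m creep '[{"dx":0,"dy":0,"dz":-0.01,"yaw":0,"hand":0.04},{"dx":0,"dy":0,"dz":-0.025,"yaw":0,"hand":0.04},{"dx":0,"dy":0,"dz":-0.045,"yaw":0,"hand":0.04},{"dx":0.01,"dy":0.002,"dz":-0.06,"yaw":0,"hand":0.04},{"dx":0.03,"dy":0.007,"dz":-0.07,"yaw":0,"hand":0.04},{"dx":0.06,"dy":0.014,"dz":-0.07,"yaw":-1,"hand":0.04},{"dx":0.09,"dy":0.021,"dz":-0.07,"yaw":-2,"hand":0.04},{"dx":0.12,"dy":0.028,"dz":-0.07,"yaw":-2.3,"hand":0.04},{"dx":0.15,"dy":0.035,"dz":-0.07,"yaw":-2.3,"hand":0.04},{"dx":0.18,"dy":0.041,"dz":-0.07,"yaw":-2.3,"hand":0.04}]' && python3 -m creep '[{"dx":0.03,"dy":0.006,"dz":0,"yaw":0,"hand":0.04},{"dx":0.06,"dy":0.012,"dz":0,"yaw":0,"hand":0.04},{"dx":0.09,"dy":0.018,"dz":0,"yaw":0,"hand":0.04},{"dx":0.12,"dy":0.023,"dz":0,"yaw":0,"hand":0.04},{"dx":0.15,"dy":0.029,"dz":0,"yaw":0,"hand":0.04},{"dx":0.175,"dy":0.034,"dz":0,"yaw":0,"hand":0.04},{"dx":0.195,"dy":0.037,"dz":0,"yaw":0,"hand":0.04},{"dx":0.205,"dy":0.039,"dz":0,"yaw":0,"hand":0.04},{"dx":0.205,"dy":0.039,"dz":0.01,"yaw":0,"hand":0.04},{"dx":0.205,"dy":0.039,"dz":0.02,"yaw":0,"hand":0.04}]'; python3 -c "
from h import *
plan(590.4,307.1,55,107.8)"
```

```text
time_s: 17.15
ee_pos: [598.4, 96.0, 102.0]
ee_rot: [-179.9, -0.0, 107.9]
force: [0.8, 0.6, -5.4]
gripper_width: 49.6
time_s: 18.15
ee_pos: [573.4, 300.5, 81.4]
ee_rot: [-180.0, 0.0, 107.9]
force: [0.8, 0.3, -6.4]
gripper_width: 49.6
t 18.1 at [573.4 300.5  81.4] 107.9 w 49.6 F [ 0.8  0.3 -6.4] -> d [0.0011 0.0183 0.0264] yaw 0.1
```

```bash
python3 -m creep '[{"dx":0.001,"dy":0.008,"dz":0.008,"yaw":0,"hand":0.04},{"dx":0.001,"dy":0.015,"dz":0.018,"yaw":0,"hand":0.04},{"dx":0.001,"dy":0.018,"dz":0.025,"yaw":0,"hand":0.04},{"dx":0.001,"dy":0.018,"dz":0.026,"yaw":0,"hand":0.04},{"dx":0.001,"dy":0.018,"dz":0.026,"yaw":0,"hand":0.04},{"dx":0.001,"dy":0.018,"dz":0.026,"yaw":0,"hand":0.04}]'
python3 - <<'E'
from h import *
S=grab_frame("side")
cv2.imwrite("pics/g6.png",cv2.resize(S[110:230,220:350,::-1],None,fx=5,fy=5,interpolation=cv2.INTER_CUBIC))
plan(590.4,307.1,36,107.8)
E
```

```text
time_s: 18.75
ee_pos: [590.7, 307.6, 56.6]
ee_rot: [180.0, -0.0, 107.8]
force: [1.0, -0.1, -7.4]
gripper_width: 49.6
t 18.8 at [590.7 307.7  56.8] 107.8 w 49.8 F [-0.2  0.2 -6.9] -> d [-0.0005 -0.0005  0.0208] yaw 0.0
```

View pics/g6.png

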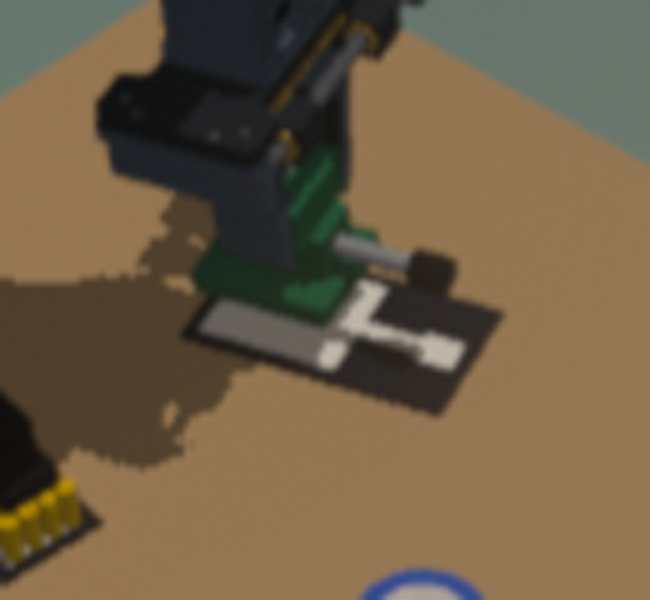

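The vice hangs level. Its near base corner is at crop (328,322) and its knob at (434,272); the silhouette corner is at (328,368) and its knob at (440,350). I'll compare positions.

Run:
```python
from h import *
for n,q,z in(("base near",(328,322),24.5),("base left",(196,288),24.5),("knob",(434,272),51.5),("sil near",(328,369),3),("sil left",(198,330),3),("sil knob",(441,351),3),("sil far corner",(375,280),3)):print(n,at("side",(220+(q[0]-2)/5,110+(q[1]-2)/5),z).round(1))
```

```text
base near [579.2 272.5  24.5]
base left [555.7 334.8  24.5]
knob [614.6 237.9  51.5]
sil near [572.2 267.4   3. ]
sil left [551.2 331.7   3. ]
sil knob [615.2 236.    3. ]
sil far corner [630.6 292.5   3. ]
```

```bash
python3 -m creep '[{"dx":-0.001,"dy":-0.001,"dz":0.007,"yaw":0,"hand":0.04},{"dx":-0.002,"dy":-0.001,"dz":0.013,"yaw":0,"hand":0.04},{"dx":-0.002,"dy":-0.001,"dz":0.017,"yaw":0,"hand":0.04},{"dx":-0.002,"dy":-0.001,"dz":0.019,"yaw":0,"hand":0.04},{"dx":-0.002,"dy":-0.001,"dz":0.0195,"yaw":0,"hand":0.04},{"dx":-0.002,"dy":-0.001,"dz":0.0195,"yaw":0,"hand":0.04}]'; python3 -m creep '[{"dx":0,"dy":0,"dz":0.0004,"yaw":0,"hand":0.04},{"dx":0,"dy":0,"dz":0.0008,"yaw":0,"hand":0.04},{"dx":0,"dy":0,"dz":0.0012,"yaw":0,"hand":0.04},{"dx":0,"dy":0,"dz":0.0012,"yaw":0,"hand":0.04}]'
```

```text
time_s: 19.4
ee_pos: [590.3, 305.5, 36.7]
ee_rot: [180.0, -0.0, 107.8]
force: [0.2, 0.5, -6.7]
gripper_width: 49.8
time_s: 19.8
ee_pos: [590.2, 305.4, 35.6]
ee_rot: [180.0, -0.0, 107.8]
force: [-0.0, 0.4, -6.8]
gripper_width: 49.6
```

```bash
python3 -m creep '[{"dx":0,"dy":0,"dz":0.0004,"yaw":0,"hand":0.04},{"dx":0,"dy":0,"dz":0.0008,"yaw":0,"hand":0.04},{"dx":0,"dy":0,"dz":0.0011,"yaw":0,"hand":0.04},{"dx":0,"dy":0,"dz":0.0011,"yaw":0,"hand":0.04}]'
```

```text
time_s: 20.2
ee_pos: [590.3, 305.5, 35.3]
ee_rot: [180.0, -0.0, 107.8]
force: [-2.0, -0.6, 0.6]
gripper_width: 49.8
```

```bash
python3 -m creep '[{"dx":0,"dy":0,"dz":0,"yaw":0,"hand":0.06},{"dx":0,"dy":0,"dz":0,"yaw":0,"hand":0.07},{"dx":0,"dy":0,"dz":0,"yaw":0,"hand":0.08},{"dx":0,"dy":0,"dz":0,"yaw":0,"hand":0.08},{"dx":0,"dy":0,"dz":-0.015,"yaw":0,"hand":0.08},{"dx":0,"dy":0,"dz":-0.045,"yaw":0,"hand":0.08},{"dx":0,"dy":0,"dz":-0.08,"yaw":0,"hand":0.08},{"dx":0,"dy":0,"dz":-0.1,"yaw":0,"hand":0.08},{"dx":0,"dy":0,"dz":-0.1,"yaw":0,"hand":0.08}]';python3 -c "
from h import *
plan(438.6,-335.2,100,80.5)"
```

```text
time_s: 21.1
ee_pos: [592.5, 306.6, 139.5]
ee_rot: [179.5, -0.1, 107.8]
force: [0.8, 0.2, -0.2]
gripper_width: 80.1
t 21.1 at [592.5 306.6 139.5] 107.8 w 80.1 F [ 0.8  0.2 -0.2] -> d [-0.5638 -0.3435  0.0356] yaw 27.3
```

```bash
python3 -m creep '[{"dx":-0.015,"dy":-0.009,"dz":0,"yaw":0,"hand":0.08},{"dx":-0.045,"dy":-0.027,"dz":0,"yaw":3,"hand":0.08},{"dx":-0.08,"dy":-0.049,"dz":0,"yaw":6,"hand":0.08},{"dx":-0.118,"dy":-0.072,"dz":0,"yaw":9,"hand":0.08},{"dx":-0.156,"dy":-0.095,"dz":0,"yaw":12,"hand":0.08},{"dx":-0.194,"dy":-0.118,"dz":0,"yaw":15,"hand":0.08},{"dx":-0.232,"dy":-0.141,"dz":0,"yaw":18,"hand":0.08},{"dx":-0.27,"dy":-0.164,"dz":0,"yaw":21,"hand":0.08},{"dx":-0.308,"dy":-0.188,"dz":0,"yaw":24,"hand":0.08},{"dx":-0.346,"dy":-0.211,"dz":0,"yaw":27.3,"hand":0.08}]';python3 -c "
from h import *
plan(438.6,-335.2,100,80.5)"
```

```text
time_s: 22.1
ee_pos: [492.3, -90.6, 132.9]
ee_rot: [-179.8, 0.0, 80.4]
force: [0.3, -0.4, -0.5]
gripper_width: 80.2
t 22.1 at [492.3 -90.6 132.9] 80.4 w 80.2 F [ 0.3 -0.4 -0.5] -> d [-0.2501 -0.0121  0.033 ] yaw -0.1
```

```bash
python3 -m creep '[{"dx":-0.035,"dy":-0.002,"dz":0,"yaw":0,"hand":0.08},{"dx":-0.07,"dy":-0.004,"dz":0,"yaw":0,"hand":0.08},{"dx":-0.11,"dy":-0.006,"dz":0,"yaw":0,"hand":0.08},{"dx":-0.15,"dy":-0.008,"dz":0,"yaw":0,"hand":0.08},{"dx":-0.19,"dy":-0.01,"dz":0.01,"yaw":0,"hand":0.08},{"dx":-0.225,"dy":-0.012,"dz":0.02,"yaw":0,"hand":0.08},{"dx":-0.245,"dy":-0.012,"dz":0.03,"yaw":0,"hand":0.08},{"dx":-0.25,"dy":-0.012,"dz":0.033,"yaw":0,"hand":0.08},{"dx":-0.25,"dy":-0.012,"dz":0.033,"yaw":0,"hand":0.08},{"dx":-0.25,"dy":-0.012,"dz":0.033,"yaw":0,"hand":0.08}]'
python3 - <<'E'
from h import *
S=grab_frame("side")[:,:,::-1]; T=grab_frame("top")[:,:,::-1]; k=cv2.INTER_CUBIC
cv2.imwrite("pics/g7.png",np.vstack([np.hstack([cv2.resize(S[130:210,240:340],(400,320),interpolation=k),cv2.resize(S[300:400,410:510],(320,320),interpolation=k)]),np.hstack([cv2.resize(T[135:205,170:260],(360,280),interpolation=k),cv2.resize(T[210:280,150:240],(360,280),interpolation=k)])]))
plan(438.6,-335.2,10,80.5)
E
```

```text
time_s: 23.1
ee_pos: [442.0, -332.1, 101.1]
ee_rot: [-179.9, -0.1, 80.6]
force: [-0.7, -0.2, -0.0]
gripper_width: 79.9
t 23.2 at [ 442.7 -332.1  101.7] 80.6 w 79.9 F [-0.2 -0.4  0. ] -> d [-0.0037 -0.0035  0.0917] yaw 0.1
```

View pics/g7.png

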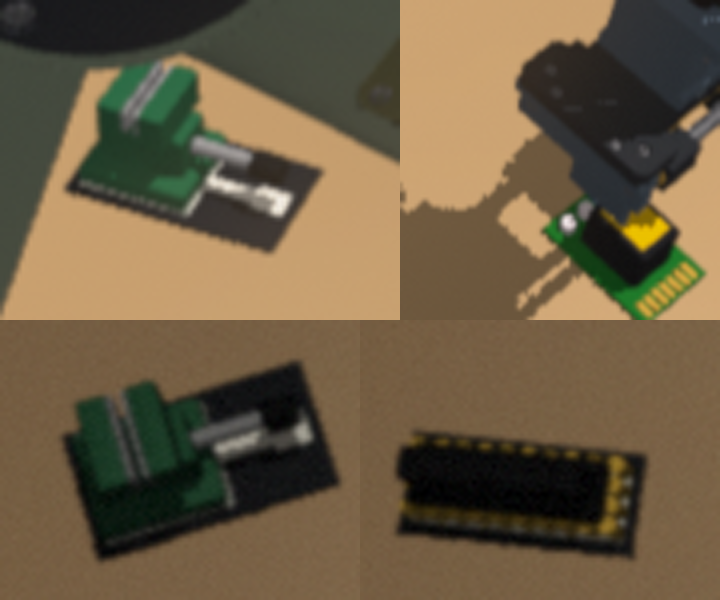

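The vice is upright, covering its block with its crank over the crank outline. A 2 mm line of white shows on the near edges (top crop (160,520), (230,490)), and the brush shows about the same. That suggests the mats really lie about 2 mm towards −x and −y of my estimate. The board block (crop (640,225)) is below the gripper, so I'll grasp it.

```bash
python3 -m creep '[{"dx":-0.0035,"dy":-0.0033,"dz":0.02,"yaw":0,"hand":0.08},{"dx":-0.0035,"dy":-0.0033,"dz":0.045,"yaw":0,"hand":0.08},{"dx":-0.0035,"dy":-0.0033,"dz":0.065,"yaw":0,"hand":0.08},{"dx":-0.0035,"dy":-0.0033,"dz":0.08,"yaw":0,"hand":0.08},{"dx":-0.0035,"dy":-0.0033,"dz":0.088,"yaw":0,"hand":0.08},{"dx":-0.0035,"dy":-0.0033,"dz":0.09,"yaw":0,"hand":0.08},{"dx":-0.0035,"dy":-0.0033,"dz":0.09,"yaw":0,"hand":0.08}]' && python3 -c "
from h import *
plan(438.6,-335.2,11,80.5)" && python3 -m creep '[{"dx":0,"dy":0,"dz":0,"yaw":0,"hand":0.05},{"dx":0,"dy":0,"dz":0,"yaw":0,"hand":0.035},{"dx":0,"dy":0,"dz":0,"yaw":0,"hand":0.025},{"dx":0,"dy":0,"dz":0,"yaw":0,"hand":0.025},{"dx":0,"dy":0,"dz":0,"yaw":0,"hand":0.025},{"dx":0,"dy":0,"dz":0,"yaw":0,"hand":0.025},{"dx":0,"dy":0,"dz":0,"yaw":0,"hand":0.025}]' 25; python3 -c "
from h import *
plan(600.9,-310.7,60,104.4)"
```

```text
time_s: 23.9
ee_pos: [439.1, -336.0, 11.9]
ee_rot: [180.0, 0.0, 80.6]
force: [0.2, 1.0, 0.4]
gripper_width: 80.2
t 23.9 at [ 439.1 -336.    11.9] 80.6 w 80.2 F [0.2 1.  0.4] -> d [ 0.0007 -0.0006  0.0009] yaw 0.1
time_s: 24.6
ee_pos: [438.7, -336.2, 11.4]
ee_rot: [180.0, -0.0, 80.5]
force: [-0.8, 0.5, 0.6]
gripper_width: 30.0
t 24.6 at [ 438.7 -336.2   11.4] 80.5 w 30.0 F [-0.8  0.5  0.6] -> d [ 0.0518  0.1558 -0.0485] yaw -23.9
```

```bash
python3 -m creep '[{"dx":0,"dy":0,"dz":-0.015,"yaw":0,"hand":0.025},{"dx":0,"dy":0,"dz":-0.035,"yaw":0,"hand":0.025},{"dx":0.007,"dy":0.02,"dz":-0.05,"yaw":-3,"hand":0.025},{"dx":0.015,"dy":0.045,"dz":-0.05,"yaw":-8,"hand":0.025},{"dx":0.025,"dy":0.075,"dz":-0.05,"yaw":-13,"hand":0.025},{"dx":0.035,"dy":0.105,"dz":-0.05,"yaw":-18,"hand":0.025},{"dx":0.044,"dy":0.132,"dz":-0.045,"yaw":-22,"hand":0.025},{"dx":0.05,"dy":0.15,"dz":-0.035,"yaw":-23.9,"hand":0.025},{"dx":0.0518,"dy":0.1558,"dz":-0.025,"yaw":-23.9,"hand":0.025},{"dx":0.0518,"dy":0.1558,"dz":-0.025,"yaw":-23.9,"hand":0.025}]'
python3 - <<'E'
from h import *
S=grab_frame("side")[:,:,::-1]; k=cv2.INTER_CUBIC
cv2.imwrite("pics/g8.png",cv2.resize(S[250:350,450:570],None,fx=6,fy=6,interpolation=k))
plan(600.9,-310.7,14.5,104.4)
E
```

```text
time_s: 25.6
ee_pos: [599.7, -309.7, 34.0]
ee_rot: [-179.8, -0.2, 104.4]
force: [-1.5, 0.1, -1.0]
gripper_width: 29.6
t 25.6 at [ 599.3 -310.1   34.9] 104.4 w 29.9 F [ 0.  -0.7 -0.6] -> d [-0.001   0.0014  0.0204] yaw 0.0
```

View pics/g8.png

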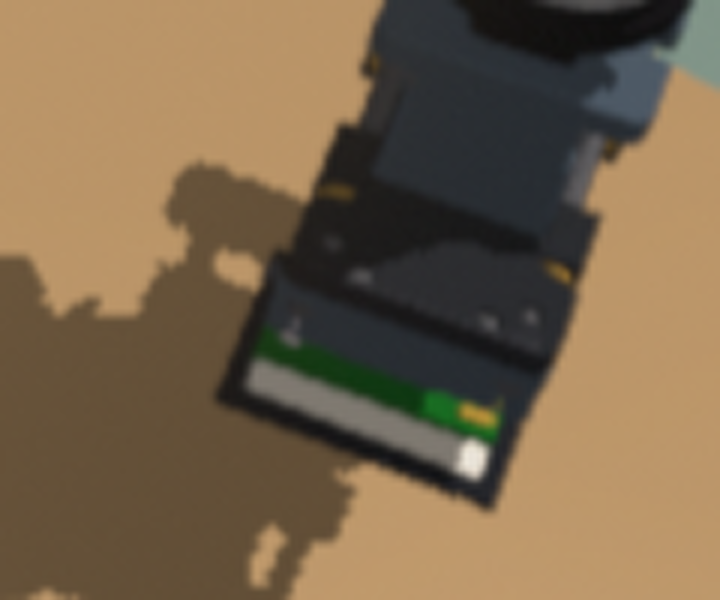

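The board hangs level over its mat, with its near bottom edge from about (258,355) to (495,440) and the silhouette's near edge from (245,388) to (485,482). I'll compare positions.

Run:
```python
from h import *
for n,q,z in(("bd L",(258,355),23.5),("bd R",(495,441),23.5),("sil L",(245,388),3),("sil R",(486,482),3)):print(n,at("side",(450+(q[0]-2.5)/6,250+(q[1]-2.5)/6),z).round(1))
a=np.radians(14.4);print([np.array([600.9,-310.7])+[np.cos(a)*-25-np.sin(a)*y,np.sin(a)*-25+np.cos(a)*y] for y in(37.5,-37.5)])
```

```text
bd L [ 568.8 -278.9   23.5]
bd R [ 589.  -350.3   23.5]
sil L [ 569.9 -278.2    3. ]
sil R [ 588.9 -353.     3. ]
[array([ 567.3595502 , -280.59537864]), array([ 586.01129174, -353.23911572])]
```

```bash
python3 -m creep '[{"dx":-0.0007,"dy":0.0005,"dz":0.007,"yaw":0,"hand":0.025},{"dx":-0.0007,"dy":0.0005,"dz":0.013,"yaw":0,"hand":0.025},{"dx":-0.0007,"dy":0.0005,"dz":0.017,"yaw":0,"hand":0.025},{"dx":-0.0007,"dy":0.0005,"dz":0.0185,"yaw":0,"hand":0.025},{"dx":-0.0007,"dy":0.0005,"dz":0.0185,"yaw":0,"hand":0.025}]';python3 -c "
from h import *
plan(600,-310.6,14.4,104.4)"; python3 -m creep '[{"dx":0,"dy":0,"dz":0.0004,"yaw":0,"hand":0.025},{"dx":0,"dy":0,"dz":0.0008,"yaw":0,"hand":0.025},{"dx":0,"dy":0,"dz":0.0012,"yaw":0,"hand":0.025},{"dx":0,"dy":0,"dz":0.0012,"yaw":0,"hand":0.025}]'
```

```text
time_s: 26.15
ee_pos: [601.2, -311.2, 17.7]
ee_rot: [-180.0, -0.0, 104.4]
force: [0.2, -1.0, -1.2]
gripper_width: 29.9
t 26.1 at [ 601.2 -311.2   17.7] 104.4 w 29.9 F [ 0.2 -1.  -1.2] -> d [ 0.0009 -0.001   0.0033] yaw 0.0
time_s: 26.55
ee_pos: [601.6, -311.1, 16.8]
ee_rot: [180.0, 0.0, 104.4]
force: [-0.1, -0.1, -1.5]
gripper_width: 29.8
```

```bash
python3 -m creep '[{"dx":0.0006,"dy":-0.0012,"dz":0.0006,"yaw":0,"hand":0.025},{"dx":0.0006,"dy":-0.0012,"dz":0.0012,"yaw":0,"hand":0.025},{"dx":0.0006,"dy":-0.0012,"dz":0.0018,"yaw":0,"hand":0.025},{"dx":0.0006,"dy":-0.0012,"dz":0.002,"yaw":0,"hand":0.025},{"dx":0.0006,"dy":-0.0012,"dz":0.002,"yaw":0,"hand":0.025}]';python3 -m creep '[{"dx":0,"dy":0,"dz":0.0003,"yaw":0,"hand":0.025},{"dx":0,"dy":0,"dz":0.0006,"yaw":0,"hand":0.025},{"dx":0,"dy":0,"dz":0.0009,"yaw":0,"hand":0.025},{"dx":0,"dy":0,"dz":0.0009,"yaw":0,"hand":0.025}]'
```

```text
time_s: 27.05
ee_pos: [600.2, -310.9, 14.6]
ee_rot: [-180.0, -0.0, 104.4]
force: [0.0, 1.0, -1.8]
gripper_width: 30.0
time_s: 27.45
ee_pos: [600.3, -310.9, 14.4]
ee_rot: [180.0, 0.0, 104.4]
force: [-2.0, 0.7, 3.9]
gripper_width: 29.8
```

```bash
python3 -m creep '[{"dx":0,"dy":0,"dz":0,"yaw":0,"hand":0.045},{"dx":0,"dy":0,"dz":0,"yaw":0,"hand":0.06},{"dx":0,"dy":0,"dz":0,"yaw":0,"hand":0.07},{"dx":0,"dy":0,"dz":0,"yaw":0,"hand":0.07},{"dx":0,"dy":0,"dz":-0.015,"yaw":0,"hand":0.08},{"dx":0,"dy":0,"dz":-0.045,"yaw":0,"hand":0.08},{"dx":0,"dy":0,"dz":-0.08,"yaw":0,"hand":0.08},{"dx":0,"dy":0,"dz":-0.12,"yaw":0,"hand":0.08},{"dx":0,"dy":0,"dz":-0.12,"yaw":0,"hand":0.08}]'
python3 - <<'E'
from h import *
cv2.imwrite("pics/topA.png",grab_frame("top")[:,:,::-1]);cv2.imwrite("pics/sideA.png",grab_frame("side")[:,:,::-1])
T=cv2.imread("pics/topA.png");S=cv2.imread("pics/sideA.png");k=cv2.INTER_CUBIC
f=lambda im,x,y:cv2.resize(im[y:y+60,x:x+78],(390,300),interpolation=k)
cv2.imwrite("pics/g9.png",np.vstack([np.hstack([f(T,182,142),f(S,248,142)]),np.hstack([f(T,155,222),f(S,180,180)])]))
plan(590.3,305.5,137,107.8)
E
```

```text
time_s: 28.35
ee_pos: [603.7, -312.8, 141.9]
ee_rot: [179.4, 0.5, 104.4]
force: [0.2, 0.6, -0.3]
gripper_width: 79.7
t 28.4 at [ 600.8 -311.3  136.1] 104.4 w 80.2 F [-0.8  0.5 -0.1] -> d [ 0.5999  0.1436 -0.0019] yaw -3.4
```

View pics/g9.png

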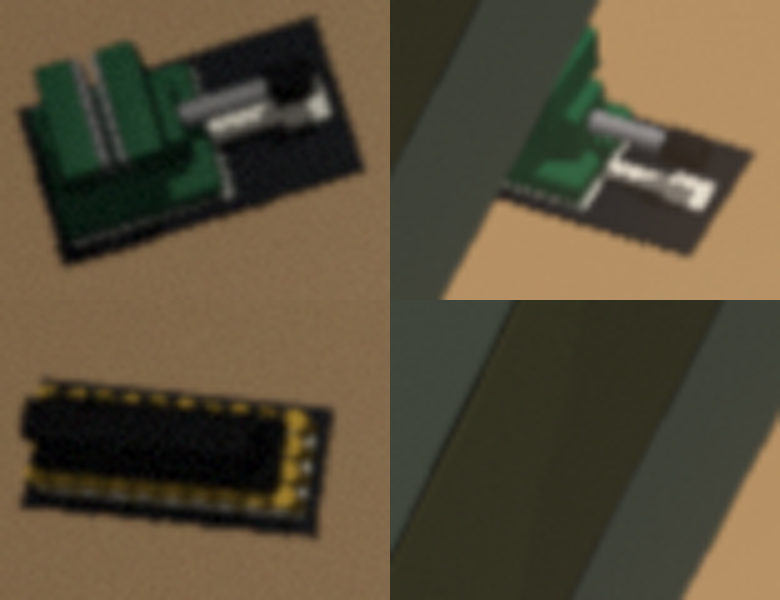

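The vice shows about 4 mm of white at its crank-side edge (top-left crop (225,190)) and 2–2.5 mm on its long near edge. The brush shows about 3 mm at its right end (305,450). Plenty of time is left, so I'll re-grip and nudge both.

```bash
python3 -m creep '[{"dx":0.015,"dy":0.004,"dz":0,"yaw":0,"hand":0.08},{"dx":0.045,"dy":0.011,"dz":0,"yaw":-1,"hand":0.08},{"dx":0.085,"dy":0.02,"dz":0,"yaw":-2,"hand":0.08},{"dx":0.125,"dy":0.03,"dz":0,"yaw":-3,"hand":0.08},{"dx":0.165,"dy":0.04,"dz":0,"yaw":-3.4,"hand":0.08},{"dx":0.205,"dy":0.049,"dz":0,"yaw":-3.4,"hand":0.08},{"dx":0.245,"dy":0.059,"dz":0,"yaw":-3.4,"hand":0.08},{"dx":0.285,"dy":0.068,"dz":0,"yaw":-3.4,"hand":0.08},{"dx":0.325,"dy":0.078,"dz":0,"yaw":-3.4,"hand":0.08},{"dx":0.365,"dy":0.087,"dz":0,"yaw":-3.4,"hand":0.08}]' && python3 -m creep '[{"dx":0.035,"dy":0.006,"dz":0,"yaw":0,"hand":0.08},{"dx":0.07,"dy":0.012,"dz":0,"yaw":0,"hand":0.08},{"dx":0.105,"dy":0.018,"dz":0,"yaw":0,"hand":0.08},{"dx":0.14,"dy":0.025,"dz":0,"yaw":0,"hand":0.08},{"dx":0.175,"dy":0.031,"dz":0,"yaw":0,"hand":0.08},{"dx":0.205,"dy":0.036,"dz":0,"yaw":0,"hand":0.08},{"dx":0.225,"dy":0.04,"dz":0,"yaw":0,"hand":0.08},{"dx":0.235,"dy":0.042,"dz":0,"yaw":0,"hand":0.08},{"dx":0.235,"dy":0.042,"dz":0,"yaw":0,"hand":0.08},{"dx":0.235,"dy":0.042,"dz":0,"yaw":0,"hand":0.08}]';python3 -m creep '[{"dx":0,"dy":0,"dz":0.01,"yaw":0,"hand":0.08},{"dx":0,"dy":0,"dz":0.02,"yaw":0,"hand":0.08},{"dx":0,"dy":0,"dz":0.02,"yaw":0,"hand":0.08},{"dx":0,"dy":0,"dz":0.02,"yaw":0,"hand":0.08}]';python3 - <<'E'
from h import *
plan(590.3,305.5,35,107.8)
S=grab_frame("side")[:,:,::-1];cv2.imwrite("pics/sideB.png",S)
E
```

```text
time_s: 29.45
ee_pos: [591.5, 66.8, 132.3]
ee_rot: [-179.8, -0.1, 107.9]
force: [0.3, -0.3, -0.1]
gripper_width: 80.4
time_s: 30.45
ee_pos: [560.8, 300.1, 133.2]
ee_rot: [-179.9, 0.0, 107.9]
force: [0.7, 0.2, 0.1]
gripper_width: 80.0
time_s: 30.85
ee_pos: [561.2, 300.1, 113.2]
ee_rot: [-179.9, 0.0, 107.8]
force: [0.1, -0.0, 0.7]
gripper_width: 80.0
t 30.9 at [561.2 300.1 113.2] 107.8 w 80.0 F [ 0.1 -0.   0.7] -> d [-0.0038  0.0294  0.0781] yaw -0.0
```

```bash
python3 -m creep '[{"dx":-0.002,"dy":0.015,"dz":0,"yaw":0,"hand":0.08},{"dx":-0.0038,"dy":0.0294,"dz":0.005,"yaw":0,"hand":0.08},{"dx":-0.0038,"dy":0.0294,"dz":0.02,"yaw":0,"hand":0.08},{"dx":-0.0038,"dy":0.0294,"dz":0.04,"yaw":0,"hand":0.08},{"dx":-0.0038,"dy":0.0294,"dz":0.06,"yaw":0,"hand":0.08},{"dx":-0.0038,"dy":0.0294,"dz":0.072,"yaw":0,"hand":0.08},{"dx":-0.0038,"dy":0.0294,"dz":0.077,"yaw":0,"hand":0.08},{"dx":-0.0038,"dy":0.0294,"dz":0.077,"yaw":0,"hand":0.08},{"dx":-0.0038,"dy":0.0294,"dz":0.077,"yaw":0,"hand":0.08}]' && python3 -m creep '[{"dx":0,"dy":0,"dz":0,"yaw":0,"hand":0.06},{"dx":0,"dy":0,"dz":0,"yaw":0,"hand":0.04},{"dx":0,"dy":0,"dz":0,"yaw":0,"hand":0.04},{"dx":0,"dy":0,"dz":0,"yaw":0,"hand":0.04},{"dx":0,"dy":0,"dz":0,"yaw":0,"hand":0.04},{"dx":0,"dy":0,"dz":0,"yaw":0,"hand":0.04},{"dx":0,"dy":0,"dz":0,"yaw":0,"hand":0.04}]' 45
```

```text
time_s: 31.8
ee_pos: [591.2, 306.6, 37.8]
ee_rot: [179.9, -0.0, 107.8]
force: [1.2, -0.1, 0.1]
gripper_width: 80.4
time_s: 32.5
ee_pos: [590.3, 306.1, 37.1]
ee_rot: [-180.0, -0.0, 107.8]
force: [-3.1, -1.5, 3.0]
gripper_width: 49.5
```

```bash
python3 -m creep '[{"dx":0,"dy":0,"dz":-0.002,"yaw":0,"hand":0.04},{"dx":0,"dy":0,"dz":-0.004,"yaw":0,"hand":0.04},{"dx":-0.0017,"dy":-0.001,"dz":-0.004,"yaw":0,"hand":0.04},{"dx":-0.0033,"dy":-0.002,"dz":-0.004,"yaw":0,"hand":0.04},{"dx":-0.0033,"dy":-0.002,"dz":-0.004,"yaw":0,"hand":0.04},{"dx":-0.0033,"dy":-0.002,"dz":-0.0025,"yaw":0,"hand":0.04},{"dx":-0.0033,"dy":-0.002,"dz":-0.0013,"yaw":0,"hand":0.04},{"dx":-0.0033,"dy":-0.002,"dz":-0.0008,"yaw":0,"hand":0.04},{"dx":-0.0033,"dy":-0.002,"dz":-0.0008,"yaw":0,"hand":0.04}]';python3 -m creep '[{"dx":0,"dy":0,"dz":0.0004,"yaw":0,"hand":0.04},{"dx":0,"dy":0,"dz":0.0008,"yaw":0,"hand":0.04},{"dx":0,"dy":0,"dz":0.0008,"yaw":0,"hand":0.04}]'
```

```text
time_s: 33.4
ee_pos: [589.5, 302.5, 37.5]
ee_rot: [-180.0, -0.0, 107.8]
force: [0.5, -0.3, -6.0]
gripper_width: 49.6
time_s: 33.7
ee_pos: [589.7, 302.5, 37.2]
ee_rot: [180.0, -0.0, 107.8]
force: [-0.2, -0.1, -4.4]
gripper_width: 49.6
```

```bash
python3 -m creep '[{"dx":0,"dy":0,"dz":0.0003,"yaw":0,"hand":0.04},{"dx":0,"dy":0,"dz":0.0005,"yaw":0,"hand":0.04},{"dx":0,"dy":0,"dz":0.0005,"yaw":0,"hand":0.04}]'; python3 -m creep '[{"dx":0,"dy":0,"dz":0,"yaw":0,"hand":0.06},{"dx":0,"dy":0,"dz":0,"yaw":0,"hand":0.07},{"dx":0,"dy":0,"dz":0,"yaw":0,"hand":0.08},{"dx":0,"dy":0,"dz":0,"yaw":0,"hand":0.08},{"dx":0,"dy":0,"dz":-0.015,"yaw":0,"hand":0.08},{"dx":0,"dy":0,"dz":-0.045,"yaw":0,"hand":0.08},{"dx":0,"dy":0,"dz":-0.08,"yaw":0,"hand":0.08},{"dx":0,"dy":0,"dz":-0.1,"yaw":0,"hand":0.08},{"dx":0,"dy":0,"dz":-0.1,"yaw":0,"hand":0.08},{"dx":0,"dy":0,"dz":-0.1,"yaw":0,"hand":0.08}]';python3 -c "
from h import *
plan(417.1,335.7,110,83.5)"
```

```text
time_s: 34.0
ee_pos: [589.7, 302.6, 37.2]
ee_rot: [180.0, -0.0, 107.8]
force: [-1.8, -0.5, 1.6]
gripper_width: 49.8
time_s: 35.0
ee_pos: [589.6, 302.4, 136.9]
ee_rot: [179.9, -0.0, 107.8]
force: [-0.5, -0.9, -0.4]
gripper_width: 79.9
t 35.0 at [589.6 302.4 136.9] 107.8 w 79.9 F [-0.5 -0.9 -0.4] -> d [ 0.0845 -0.154   0.0268] yaw 24.3
```

```bash
python3 -m creep '[{"dx":0.01,"dy":-0.02,"dz":0,"yaw":4,"hand":0.06},{"dx":0.03,"dy":-0.055,"dz":0,"yaw":10,"hand":0.06},{"dx":0.05,"dy":-0.09,"dz":0,"yaw":16,"hand":0.06},{"dx":0.07,"dy":-0.127,"dz":0,"yaw":21,"hand":0.06},{"dx":0.08,"dy":-0.147,"dz":0.01,"yaw":24.3,"hand":0.06},{"dx":0.0845,"dy":-0.154,"dz":0.02,"yaw":24.3,"hand":0.06},{"dx":0.0845,"dy":-0.154,"dz":0.027,"yaw":24.3,"hand":0.06},{"dx":0.0845,"dy":-0.154,"dz":0.027,"yaw":24.3,"hand":0.06},{"dx":0.0845,"dy":-0.154,"dz":0.027,"yaw":24.3,"hand":0.06}]';python3 -c "
from h import *
plan(417.1,335.7,46.8,83.5)"
```

```text
time_s: 35.9
ee_pos: [418.4, 335.6, 108.9]
ee_rot: [180.0, 0.0, 83.5]
force: [-0.1, 0.6, 0.1]
gripper_width: 60.1
t 35.9 at [418.4 335.6 108.9] 83.5 w 60.1 F [-0.1  0.6  0.1] -> d [-0.     -0.0013  0.0621] yaw 0.0
```

```bash
python3 -m creep '[{"dx":0,"dy":-0.001,"dz":0.015,"yaw":0,"hand":0.06},{"dx":0,"dy":-0.001,"dz":0.035,"yaw":0,"hand":0.06},{"dx":0,"dy":-0.001,"dz":0.05,"yaw":0,"hand":0.06},{"dx":0,"dy":-0.001,"dz":0.059,"yaw":0,"hand":0.06},{"dx":0,"dy":-0.001,"dz":0.0605,"yaw":0,"hand":0.06},{"dx":0,"dy":-0.001,"dz":0.0605,"yaw":0,"hand":0.06}]' && python3 -m creep '[{"dx":0,"dy":0,"dz":0,"yaw":0,"hand":0.03},{"dx":0,"dy":0,"dz":0,"yaw":0,"hand":0.01},{"dx":0,"dy":0,"dz":0,"yaw":0,"hand":0.01},{"dx":0,"dy":0,"dz":0,"yaw":0,"hand":0.01},{"dx":0,"dy":0,"dz":0,"yaw":0,"hand":0.01},{"dx":0,"dy":0,"dz":0,"yaw":0,"hand":0.01},{"dx":0,"dy":0,"dz":0,"yaw":0,"hand":0.01}]' 30
```

```text
time_s: 36.5
ee_pos: [416.9, 336.0, 49.1]
ee_rot: [180.0, -0.0, 83.5]
force: [1.0, 0.2, 1.1]
gripper_width: 60.2
time_s: 37.2
ee_pos: [416.3, 335.9, 48.9]
ee_rot: [180.0, -0.0, 83.5]
force: [0.5, 0.2, 1.1]
gripper_width: 17.9
```

```bash
python3 -m creep '[{"dx":0,"dy":0,"dz":-0.002,"yaw":0,"hand":0.01},{"dx":0,"dy":0,"dz":-0.004,"yaw":0,"hand":0.01},{"dx":-0.0015,"dy":-0.001,"dz":-0.004,"yaw":0,"hand":0.01},{"dx":-0.003,"dy":-0.001,"dz":-0.004,"yaw":0,"hand":0.01},{"dx":-0.003,"dy":-0.001,"dz":-0.004,"yaw":0,"hand":0.01},{"dx":-0.003,"dy":-0.001,"dz":-0.0025,"yaw":0,"hand":0.01},{"dx":-0.003,"dy":-0.001,"dz":-0.0013,"yaw":0,"hand":0.01},{"dx":-0.003,"dy":-0.001,"dz":-0.0006,"yaw":0,"hand":0.01},{"dx":-0.003,"dy":-0.001,"dz":-0.0006,"yaw":0,"hand":0.01}]';python3 -m creep '[{"dx":0,"dy":0,"dz":0.0003,"yaw":0,"hand":0.01},{"dx":0,"dy":0,"dz":0.0006,"yaw":0,"hand":0.01},{"dx":0,"dy":0,"dz":0.0006,"yaw":0,"hand":0.01}]'
```

```text
time_s: 38.1
ee_pos: [414.8, 332.9, 49.3]
ee_rot: [-180.0, 0.0, 83.5]
force: [-0.4, -0.3, -1.5]
gripper_width: 17.8
time_s: 38.4
ee_pos: [414.9, 333.0, 49.0]
ee_rot: [180.0, -0.0, 83.5]
force: [-0.6, -0.2, -1.7]
gripper_width: 17.8
```

```bash
python3 -m creep '[{"dx":0,"dy":0,"dz":0.0003,"yaw":0,"hand":0.01},{"dx":0,"dy":0,"dz":0.0006,"yaw":0,"hand":0.01},{"dx":0,"dy":0,"dz":0.0006,"yaw":0,"hand":0.01}]'
```

```text
time_s: 38.7
ee_pos: [415.0, 333.0, 48.9]
ee_rot: [180.0, -0.0, 83.5]
force: [-0.4, -1.0, 5.6]
gripper_width: 17.9
```

Contact. I'll release, rise, move clear of the cameras and check everything.

```bash
python3 -m creep '[{"dx":0,"dy":0,"dz":0,"yaw":0,"hand":0.03},{"dx":0,"dy":0,"dz":0,"yaw":0,"hand":0.045},{"dx":0,"dy":0,"dz":0,"yaw":0,"hand":0.06},{"dx":0,"dy":0,"dz":0,"yaw":0,"hand":0.06},{"dx":0,"dy":0,"dz":-0.02,"yaw":0,"hand":0.06},{"dx":0,"dy":0,"dz":-0.05,"yaw":0,"hand":0.06},{"dx":0,"dy":0,"dz":-0.09,"yaw":0,"hand":0.06},{"dx":0,"dy":0,"dz":-0.13,"yaw":0,"hand":0.06},{"dx":0,"dy":0,"dz":-0.16,"yaw":0,"hand":0.06}]'; python3 -m creep '[{"dx":0.02,"dy":-0.02,"dz":0,"yaw":0,"hand":0.06},{"dx":0.05,"dy":-0.05,"dz":0,"yaw":0,"hand":0.06},{"dx":0.08,"dy":-0.08,"dz":0,"yaw":0,"hand":0.06},{"dx":0.11,"dy":-0.11,"dz":0,"yaw":0,"hand":0.06},{"dx":0.14,"dy":-0.14,"dz":0,"yaw":0,"hand":0.06},{"dx":0.17,"dy":-0.17,"dz":0,"yaw":0,"hand":0.06},{"dx":0.19,"dy":-0.19,"dz":0,"yaw":0,"hand":0.06},{"dx":0.2,"dy":-0.2,"dz":0,"yaw":0,"hand":0.06},{"dx":0.2,"dy":-0.2,"dz":0,"yaw":0,"hand":0.06}]'
python3 - <<'E'
from h import *
T=grab_frame("top")[:,:,::-1];k=cv2.INTER_CUBIC;cv2.imwrite("pics/topC.png",T);cv2.imwrite("pics/sideC.png",grab_frame("side")[:,:,::-1])
f=lambda im,x,y:cv2.resize(im[y:y+60,x:x+78],(390,300),interpolation=k)
cv2.imwrite("pics/g10.png",np.vstack([np.hstack([f(T,182,142),f(T,455,135)]),np.hstack([f(T,155,222),f(T,270,205)])]))
E
```

```text
time_s: 39.6
ee_pos: [415.3, 333.3, 210.8]
ee_rot: [179.9, -0.1, 83.5]
force: [0.8, -0.4, -0.3]
gripper_width: 59.8
time_s: 40.5
ee_pos: [237.7, 554.9, 207.8]
ee_rot: [-180.0, 0.0, 83.7]
force: [0.4, 0.3, 0.2]
gripper_width: 60.5
```

View pics/g10.png

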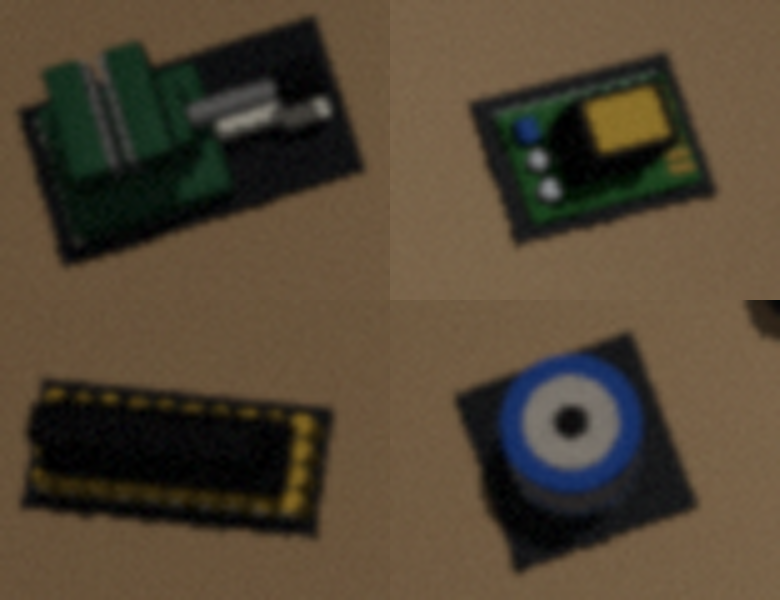

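All four stand upright and square, with at most a 1 mm hairline of white. The vice's crank lies over its outline, and the arm is clear. Handing in.

```bash
python3 -c "
import cv2,numpy as np
for n in('top','side'):
    a,b=cv2.imread(f'pics/{n}0.png'),cv2.imread(f'pics/{n}C.png')
    for k,(x,y) in dict(top=dict(flux=(127,208),tin=(353,199)),side=dict(flux=(206,153),tin=(363,249)))[n].items(): print(n,k,'diff',cv2.absdiff(a,b)[y-14:y+14,x-14:x+14].mean().round(1))
from workcell import workorder; print(workorder.job_done())"
```

```text
top flux diff 1.6
top tin diff 1.8
side flux diff 0.5
side tin diff 0.5
the job is handed in; nothing more can be done
None
```

I placed the reel, brush, vice and board on their own mats in that order and handed the job in at about 41 s of the 104 s limit. Each was lowered until the wrist felt it touch the mat before I let go.

After the board I went back to the vice and brush. The vice was about 4 mm off and the brush about 3 mm, so I gripped each again, lifted it 4 mm and set it down in the right spot.

**Final check (last top view):** all four stand upright and square on their silhouettes, with the vice's crank over its outline. At most about 1 mm of white shows, at the vice's far end and the board's far edge. The flux bottle and tin look the same as at the start in both cameras. The arm was clear of everything.

**Disagreements:** the side-camera corner readings for the held vice differed from the arm's own position by up to 6 mm. I trusted the arm and the knob instead, which is partly why the vice needed that correction. I used 15 viewed pictures, one over the budget of 14.

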